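# Turn the domed end caps over and nest them mouth up

## Robot

A 6-joint arm with a two-finger parallel gripper is mounted at the origin on a cart in front of the work surface, level with it; the furniture and walls round the work are solid. World frame = base frame: x ahead of the robot, y to its left, z up, the work surface at z = 0. Lengths are in m, angles in rad, forces in N, time in s.
With the tool pointing down it reaches from about 0.3 to 0.875 m from the base axis. Payload 6.4 kg.
Tool frame: the origin (TCP) lies at the very end of the fingers, on their centre line; the grasp point (between the pads) lies 19 mm behind it (env.hold_point_z is the distance from the TCP to the grasp point, in m); z points along the fingers, y is the line along which they close (so a half turn about z gives the same grasp; the last joint's range is limited). The gripper opens to 85 mm and grips with 20 to 120 N. Pads are 22 mm wide; open, the fingers measure 114 mm over their backs; the gripper's body (76 mm by 85 mm) begins 54 mm behind the grasp point. The pads swing forward as they close: fully open they stand 13 mm farther back than shut.
Start: joints at [-1.417, 0.181, 1.607, -0, 1.354, -0.206], TCP at [0.202, -0.538, 0.231] pointing down, gripper open.
Joint ranges: [-2.99, 2.99], [-0.89, 2.07], [0.3, 2.58], [-1.14, 4.28], [0, 2.63], [-3.12, 3.12]. Speed limits (rad/s): [2.57, 2.57, 3.01, 3.14, 3.14, 3.14].

## Interface

Orientations are given as a unit quaternion [x, y, z, w].
In Python, from workcell import env gives the robot as it stands.
- The arm moves only by the tool play_rows, never from a script. Its argument "increments" is a list of rows, each a list of 5 numbers: the shift along the tool's x, y, z in m, then the turn about the tool's z in degrees, then the opening, from 0 (shut) to 1 (fully open). In form: [[tx, ty, tz, turn, hand], ...]. A call has 1 to 5 rows; each row shifts and turns the commanded pose from where the row before left it, along the tool's axes as they then stand; what a row does not reach is not made up. A row lasts 1/10 s, in which the tool goes at most 50 mm and 8.59 degrees, less where a joint would pass 70% of its speed; a pose out of reach is approached as far as the arm can. A call is refused whole if a number of a shift passes 0.05 or a number of a turn 8.59, either way. A call with a gripper value outside its range is refused whole. The fingers move at their own pace and stop on an object; "newtons" is the grip in N (left out, the last holds). Time passes only in rows, so rows that do not move let the fingers close. It gives the time, the measured TCP pose, the force, the opening and the grip force at its end, in the units of the state.
- env.observe(): the state, without advancing time (a new reading comes with each control period).
- env.capture(name): name is "scene" or "top" or "wrist"; returns the picture (420x560x3 uint8, red, green, blue); there is no depth.
- env.camera_info(name): a dict with "vertical_fov" (degrees; the focal length in pixels is half the picture's height over the tangent of half this angle, whatever the lens; pixels are square), "cx", "cy" (the principal point, pixels), "R" (3x3) and "t" (3): a world point X has camera coordinates R X + t. Camera axes: x right, y down, z forward; pixel columns grow to the right and rows downward; lengths in m; the calibration is good to about 2 mm. A picture is of the moment at which its call begins: read the wrist's pose just before it. camera_info takes no time and is no camera call; for the wrist camera it gives the pose at the moment of the call.
- env.hand_in(): hands the job in; it is judged then, once.
The state is a dict: "time": time; "joints": joint angles; "joint_vel": joint speeds; "joint_torque": joint torques, N m; "eef_pos": TCP position; "ee_rot": TCP orientation; "wrist_force": force on the tool from outside, world axes, zero at the start; "ft_torque": the same for the moment, N m; "gripper_width": opening from 0.0 (shut) to 1.0 (fully open); "finger_force": force on a finger pad.
Only numpy, scipy, OpenCV 4.12 (cv2) and the standard library are available. Lean on these libraries where they do the work, as an engineer would, in place of code of your own. Each camera call takes 0.05 s, during which the arm holds its last target. There are 200 camera calls.

## Task

Nest the three domed end caps mouth up, ready for greasing: leave the one that already stands mouth up where it is, and stack the other two on it, mouth up too, so that each dome sits fully down in the mouth below with its shoulder on the rim. One of them lies on its side in the V-block; the other stands dome up on the bench and must be turned right over, for which the freed V-block can hold it on its side while you take it again from the other side. Set the caps down rather than dropping them, and do not push about or knock over the pistons, bottle, discs, tape and tin standing round them.

Things in the scene. Friction and masses are not known exactly. Their poses are not given: they have to be found in the camera images.
- cap_base: domed aluminium end cap (all three alike, 110 to 220 g), a cup 50 mm high: skirt 64 mm outside, 58 inside, 28 long at the mouth end, then a flat shoulder and a dome 22 mm high, 54 mm wide at the shoulder, narrowing to a flat 28 mm crown. Origin: middle of the crown's outside; z points to the mouth. It stands mouth up and is the bottom of the stack. A nested cap's shoulder rests on its rim, 28 mm higher
- cap_block: a cap like cap_base, lying on its side in the V-block's groove: axis level, mouth towards the block's -y end, its rim 11 mm inside that end. Origin: middle of the crown's outside; z points to the mouth
- cap_dome: a cap like cap_base, standing mouth down on the bench with its dome up, so it has to be turned right over. Origin: middle of the crown's outside, 50 mm above the bench; z points to the mouth (down)
- cap_base_mouth (a point): middle of the mouth (rim plane) of cap_base, 50 mm from its crown
- cap_block_mouth (a point): middle of the mouth (rim plane) of cap_block, 50 mm from its crown
- cap_dome_mouth (a point): middle of the mouth (rim plane) of cap_dome, 50 mm from its crown
- cap_base_crown (a point): middle of the crown's outside of cap_base, at bench height while it stands
- v_block: steel V-block fixed to the bench, 50 mm wide (x), 60 mm long (y), 42 mm high, with a 90 degree groove 47 mm wide and 23.5 mm deep along its y axis. Origin: centre of its underside; z up. The groove is open at both ends.
- v_block_seat (a point): point over the middle of the V-block, 63.8 mm above the bench, through which the axis of a cap runs (along the block's y) when its skirt lies in the groove
- piston_a: bystander: white plastic piston standing on its 65 mm seal, 103 mm high with a 19 mm stem above 67 mm; origin at the centre of its underside, z up
- piston_b: bystander: another white piston of the same size; origin at the centre of its underside, z up
- thread_lock: bystander: small red bottle, 36 mm across, 104 mm high; origin at the centre of its underside, z up
- disc_a: bystander: steel disc with a bore, 62 mm across, 12 mm thick, lying flat; origin at the centre of its underside, z up
- disc_b: bystander: another steel disc of the same size; origin at the centre of its underside, z up
- tape_roll: bystander: roll of blue tape lying flat, 92 mm across, 19 mm high; origin at the centre of its underside, z up
- grease_tin: bystander: flat round tin, 70 mm across, 28 mm high; origin at the centre of its underside, z up

How it is judged:
By the outcome, as a careful person would: the job done as asked, in the order asked, and still so for the second after the job is handed in, with the robot touching nothing.
It also fails if it takes over 67 s, if anything falls off the work surface, if the arm or the gripper's body presses on something with over 40 N, if the wrist force passes 120 N, or if a joint passes its speed limit or range.

## Working session

There is one attempt and no reset: what is moved stays moved. The work goes in short steps, Python scripts to look and compute and a tool call to move; the robot and the scene stay as the last step left them, time stands still between calls to the robot, and variables do not carry over. Pictures are saved under pics/ and viewed, at most 10 in all, crops included, and the job is handed in when it is done.

Besides the shell and the picture viewer there is one more tool, called as a command line: name --pt "numbers of a row" for each row, then --argument value for the rest. play_rows: Moves the arm, as the interface text tells. Its arguments: {"type":"object","properties":{"increments":{"type":"array"},"newtons":{"type":"number"}},"required":["increments"]}

View pics/top0.png

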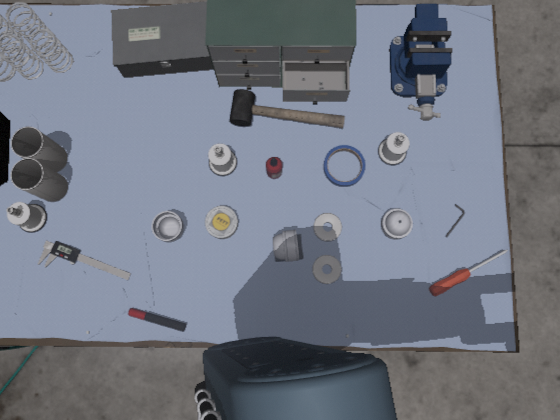

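View pics/scene0.png

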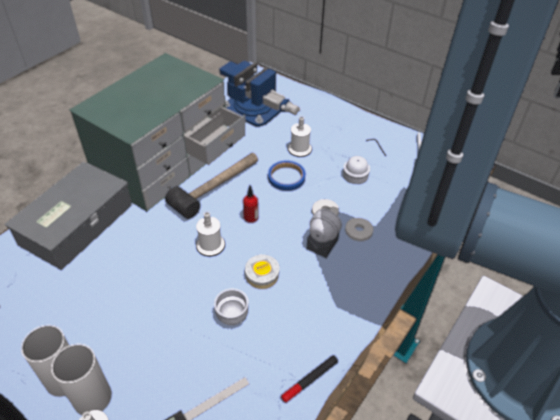

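```bash
cat > h.py <<'E'
import numpy as np, cv2
from workcell import env
def cam(n):
    i=env.camera_info(n); return 210/np.tan(np.radians(i["vertical_fov"])/2),i["cx"],i["cy"],np.array(i["R"]),np.array(i["t"])
def ray(c,u,v,z):
    f,cx,cy,R,t=c; o=-R.T@t; d=R.T@np.array([(u-cx)/f,(v-cy)/f,1]); return o+d*(z-o[2])/d[2]
def proj(c,X):
    f,cx,cy,R,t=c; p=R@np.array(X)+t; return np.array([cx+f*p[0]/p[2],cy+f*p[1]/p[2]])
E
python3 - <<'E'
from h import *
c=cam("top")
for n,u,v,z in [("base rim",168,226,.05),("block",287,246,.064),("dome",397,222,.03),("disc",327,227,.012),("disc",327,269,.012),("tin",221,222,.028),("bottle",274,167,.05),("tape",344,165,.019),("pistonR",394,150,.03),("pistonM",222,160,.03)]:
    print(n,ray(c,u,v,z).round(3))
a=cv2.imread("pics/top0.png");b=cv2.imread("pics/scene0.png")
r=lambda im,u,v,s:cv2.resize(im[v-s:v+s,u-s:u+s],(390,390),interpolation=2)
cv2.imwrite("pics/crop1.png",np.hstack([r(a,290,246,30),r(b,325,228,30)]))
E
```

```text
base rim [0.505 0.23  0.05 ]
block [ 0.464 -0.021  0.064]
dome [ 0.522 -0.256  0.03 ]
disc [ 0.512 -0.108  0.012]
disc [ 0.421 -0.108  0.012]
tin [0.518 0.121 0.028]
bottle [0.635 0.008 0.05 ]
tape [ 0.649 -0.146  0.019]
pistonR [ 0.681 -0.254  0.03 ]
pistonM [0.656 0.123 0.03 ]
```

View pics/crop1.png

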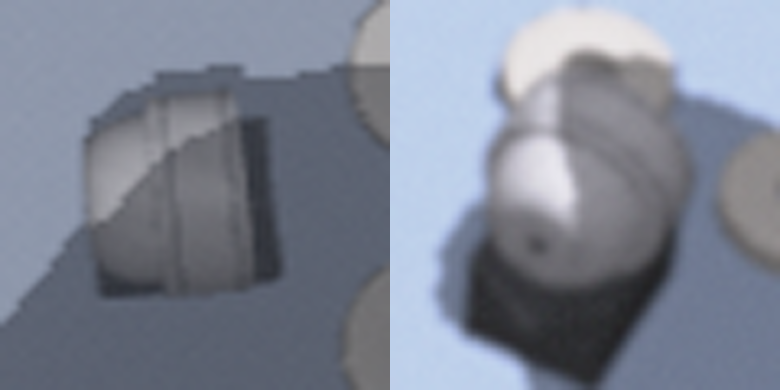

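play_rows --pt "0 0 0 -8.5 1" --pt "0 0 0 -8.5 1" --pt "0 0 0 -8.5 1" --pt "0 0 0 -8.5 1" --pt "0 0 0 -8.5 1" --newtons 20

```text
time: 0.6
eef_pos: [0.2024, -0.5379, 0.2307]
ee_rot: [0.851, 0.526, 0.0, -0.001]
wrist_force: [-0.2, 0.4, -0.1]
gripper_width: 1.001
finger_force: 0.0
```

play_rows --pt "0 0 0 -8.5 1" --pt "0 0 0 -8.5 1" --pt "0 0 0 -8.5 1" --pt "0 0 0 -6.4 1"

```text
time: 1.0
eef_pos: [0.2024, -0.5378, 0.2307]
ee_rot: [0.673, 0.739, 0.0, -0.0]
wrist_force: [-0.1, 0.8, -0.5]
gripper_width: 1.004
finger_force: 0.0
```

play_rows --pt "0.04 0.025 -0.002 0 1" --pt "0.04 0.025 -0.002 0 1" --pt "0.04 0.025 -0.002 0 1" --pt "0.04 0.025 -0.002 0 1"

```text
time: 1.4
eef_pos: [0.2884, -0.3682, 0.2388]
ee_rot: [0.676, 0.737, 0.0, -0.0]
wrist_force: [1.1, 0.3, 0.1]
gripper_width: 1.003
finger_force: 0.0
```

play_rows --pt "0.04 0.025 -0.002 0 1" --pt "0.04 0.025 -0.002 0 1" --pt "0.04 0.025 -0.002 0 1" --pt "0.04 0.025 -0.002 0 1"

```text
time: 1.8
eef_pos: [0.374, -0.2, 0.2472]
ee_rot: [0.676, 0.737, 0.0, 0.0]
wrist_force: [1.2, -0.2, 0.2]
gripper_width: 1.002
finger_force: 0.0
```

play_rows --pt "0.04 0.025 -0.002 0 1" --pt "0.04 0.025 -0.002 0 1" --pt "0.04 0.025 -0.002 0 1" --pt "0.04 0.025 -0.002 0 1" --pt "0 0 0 0 1"

```text
time: 2.3
eef_pos: [0.4606, -0.0288, 0.2554]
ee_rot: [0.673, 0.74, 0.001, -0.0]
wrist_force: [-0.6, -0.7, -0.3]
gripper_width: 1.001
finger_force: 0.0
```

```bash
cat >> h.py <<'E'
from scipy.spatial.transform import Rotation as Ro
def st():
    s=env.observe(); R=Ro.from_quat(s["ee_rot"]).as_matrix()
    print("t",round(s["time"],2),"p",s["eef_pos"].round(4),"xang",round(np.degrees(np.arctan2(R[1,0],R[0,0])),1),"tilt",round(np.degrees(np.arccos(-R[2,2])),2),"q",s["joints"].round(2),"F",s["wrist_force"].round(1),"w",round(s["gripper_width"],3),"ff",round(s["finger_force"],1)); return s["eef_pos"],R
def go(target,p,R): # tool-axes shift to a world target
    return (R.T@(np.array(target)-p)).round(4)
def snap(n,f):
    im=env.capture(n); cv2.imwrite(f"pics/{f}.png",im[:,:,::-1]); return im
E
python3 - <<'E'
from h import *
st(); c=cam("wrist"); print(c); snap("wrist","w1")
E
```

```text
t 2.3 p [ 0.4606 -0.0288  0.2554] xang 95.4 tilt 0.11 q [-0.32 -0.1   1.85  0.    1.39 -0.42] F [-0.6 -0.7 -0.3] w 1.001 ff 0.0
(np.float64(320.69400927882526), 280.2654240766062, 208.41745748325576, array([[ 9.95461472e-01,  9.51632432e-02,  6.44156836e-04],
       [ 9.10131943e-02, -9.53983589e-01,  2.85712985e-01],
       [ 2.78038893e-02, -2.84357642e-01, -9.58315019e-01]]), array([-0.45583193, -0.11331175,  0.38156924]))
```

View pics/w1.png

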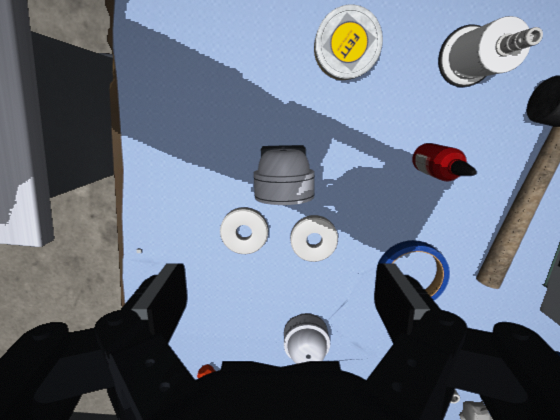

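```bash
python3 - <<'E'
from h import *
c=cam("wrist"); im=cv2.imread("pics/w1.png"); hsv=cv2.cvtColor(im,cv2.COLOR_BGR2HSV)
print(hsv[190,240:330:6].tolist())
m=((hsv[...,1]<60)&(hsv[...,2]>40)).astype(np.uint8)
for v in range(145,212,5):
    r=np.where(m[v,235:335])[0]+235
    if len(r): print(v,r[0],r[-1],len(r),ray(c,r[0],v,.064).round(4)[:2],ray(c,r[-1],v,.064).round(4)[:2])
n,l,s,ce=cv2.connectedComponentsWithStats(m[120:400,200:350])
print([(s[i].tolist(),ce[i].round(1).tolist()) for i in range(1,n) if s[i][4]>300])
for u in (265,275,285,295,305):
    r=np.where(m[140:215,u])[0]+140; print(u,r[0],r[-1],ray(c,u,r[-1],.064).round(4))
E
```

```text
[[107, 65, 228], [108, 66, 229], [109, 80, 125], [120, 19, 95], [116, 18, 112], [114, 21, 122], [113, 18, 125], [112, 20, 139], [117, 17, 137], [116, 16, 127], [115, 16, 209], [111, 19, 173], [116, 21, 97], [109, 76, 128], [109, 80, 128]]
150 267 300 34 [0.4425 0.0034] [0.4763 0.0066]
155 261 305 45 [ 0.4367 -0.0023] [0.4821 0.002 ]
160 260 307 48 [ 0.4361 -0.0075] [ 0.4847 -0.0029]
165 259 308 50 [ 0.4354 -0.0128] [ 0.4864 -0.008 ]
170 256 312 57 [ 0.4327 -0.0184] [ 0.4912 -0.0128]
175 254 313 60 [ 0.431  -0.0239] [ 0.4929 -0.018 ]
180 254 313 60 [ 0.4314 -0.0292] [ 0.4935 -0.0233]
185 254 313 60 [ 0.4317 -0.0346] [ 0.4942 -0.0287]
190 254 313 60 [ 0.4321 -0.0401] [ 0.4949 -0.0341]
195 255 313 59 [ 0.4336 -0.0454] [ 0.4956 -0.0396]
200 257 310 54 [ 0.4361 -0.0508] [ 0.493  -0.0454]
205 237 258 2 [ 0.415  -0.0584] [ 0.4376 -0.0563]
210 235 255 21 [ 0.4131 -0.0643] [ 0.4348 -0.0622]
[([54, 27, 60, 58, 2971], [83.5, 57.6]), ([19, 87, 50, 48, 1702], [43.5, 110.6]), ([90, 95, 48, 47, 1667], [113.6, 118.2]), ([83, 193, 48, 51, 1935], [106.0, 218.7])]
265 151 203 [ 0.445  -0.0533  0.064 ]
275 149 204 [ 0.4559 -0.0534  0.064 ]
285 149 204 [ 0.4666 -0.0524  0.064 ]
295 149 204 [ 0.4774 -0.0514  0.064 ]
305 155 202 [ 0.4879 -0.0481  0.064 ]
```

play_rows --pt "-0.0225 0.0025 0.03 0 1" --pt "0 0 0.05 0 1" --pt "0 0 0.05 0 1" --pt "0 0 0.04 0 1" --pt "0 0 0.02 0 1"

```text
time: 2.85
eef_pos: [0.4604, -0.0563, 0.0614]
ee_rot: [0.676, 0.737, -0.001, -0.003]
wrist_force: [0.2, -0.4, 0.4]
gripper_width: 1.003
finger_force: 0.0
```

```bash
python3 - <<'E'
from h import *
p,R=st(); snap("wrist","w2"); print(go([.4651,-.051,.045],p,R))
E
```

```text
t 2.85 p [ 0.4604 -0.0563  0.0614] xang 94.9 tilt 0.37 q [-0.38  0.18  2.   -0.    0.97 -0.46] F [ 0.2 -0.4  0.4] w 1.003 ff 0.0
[0.0048 0.0052 0.0164]
```

View pics/w2.png

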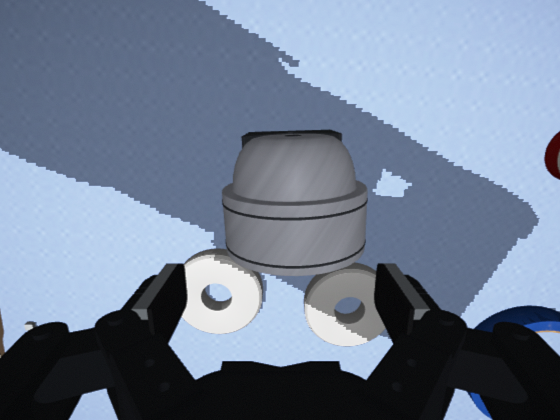

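play_rows --pt "0 0.004 0.0 0 1" --pt "0 0 0 0 1"

```text
time: 3.1
eef_pos: [0.4692, -0.0568, 0.0667]
ee_rot: [0.676, 0.737, 0.0, 0.001]
wrist_force: [0.6, -0.5, 0.1]
gripper_width: 0.999
finger_force: 0.0
```

```bash
python3 - <<'E'
from h import *
p,R=st(); c=cam("wrist"); im=snap("wrist","w3"); print(go([.4651,-.051,.045],p,R))
hsv=cv2.cvtColor(im,cv2.COLOR_RGB2HSV); m=((hsv[...,1]<60)&(hsv[...,2]>40)).astype(np.uint8)
for v in range(200,285,8):
    r=np.where(m[v,200:400])[0]+200
    if len(r): print(v,r[0],r[-1],len(r),ray(c,r[0],v,.064).round(4)[:2],ray(c,r[-1],v,.064).round(4)[:2])
k=cv2.Canny(im,60,120)
for u in (270,285,295,305,320): print(u,(np.where(k[225:300,u])[0]+225).tolist())
print("rim top/eq/bottom px if rim at -.045:",[proj(c,[.4645,-.045,z]).round(1) for z in (.096,.064)], proj(c,[.4645-.032,-.048,.064]).round(1))
E
```

```text
t 3.1 p [ 0.4692 -0.0568  0.0667] xang 95.0 tilt 0.14 q [-0.37  0.18  1.98 -0.    0.97 -0.46] F [ 0.6 -0.5  0.1] w 0.999 ff 0.0
[ 0.0062 -0.0036  0.0216]
200 207 344 138 [ 0.4318 -0.0262] [ 0.496  -0.0207]
208 206 344 137 [ 0.4315 -0.0302] [ 0.4965 -0.0246]
216 207 343 137 [ 0.432  -0.0342] [ 0.4966 -0.0285]
224 208 343 136 [ 0.4326 -0.0382] [ 0.4972 -0.0326]
232 200 343 142 [ 0.4288 -0.0426] [ 0.4978 -0.0366]
240 200 342 138 [ 0.4289 -0.0468] [ 0.4979 -0.0408]
248 200 338 137 [ 0.4289 -0.051 ] [ 0.4966 -0.0452]
256 200 333 129 [ 0.429  -0.0554] [ 0.4947 -0.0497]
264 200 395 165 [ 0.4291 -0.0597] [ 0.5262 -0.0513]
272 200 399 147 [ 0.4291 -0.0642] [ 0.529  -0.0555]
280 200 399 168 [ 0.4292 -0.0687] [ 0.5299 -0.06  ]
270 [257, 259, 266, 270]
285 [256, 259, 266, 279]
295 [255, 257, 265, 276, 277, 278, 285, 286, 295]
305 [253, 256, 263, 265, 266, 273, 274, 278, 279, 298]
320 [249, 252, 259, 265, 269, 299]
rim top/eq/bottom px if rim at -.045: [array([271.5, 274.2]), array([273.1, 242.4])] [207.4 242.9]
```

play_rows --pt "0.008 -0.0025 0.022 0 1" --pt "0 0 0 0 1" --pt "0 0 0 0 1"

```text
time: 3.45
eef_pos: [0.4651, -0.0481, 0.0444]
ee_rot: [0.675, 0.738, 0.0, 0.0]
wrist_force: [0.2, 0.7, -0.8]
gripper_width: 0.999
finger_force: 0.0
```

play_rows --pt "0 0 0 0 0.6" --pt "0 0 0 0 0.6" --pt "0 0 0 0 0.6" --pt "0 0 0 0 0.6" --pt "0 0 0 0 0.6" --newtons 20

```text
time: 3.95
eef_pos: [0.4665, -0.0486, 0.0449]
ee_rot: [0.676, 0.737, 0.001, 0.002]
wrist_force: [0.9, 1.3, 6.5]
gripper_width: 0.734
finger_force: 21.5
```

```bash
python3 - <<'E'
from h import *
p,R=st(); snap("wrist","w4")
E
```

```text
t 3.95 p [ 0.4665 -0.0486  0.0449] xang 95.0 tilt 0.23 q [-0.36  0.21  2.    0.    0.92 -0.45] F [0.9 1.3 6.5] w 0.734 ff 21.5
```

play_rows --pt "0 0 -0.02 0 0.6" --pt "0 0 -0.04 0 0.6" --pt "0 0 -0.03 0 0.6" --pt "0 0 0 0 0.6" --pt "0 0 0 0 0.6"

```text
time: 4.5
eef_pos: [0.4648, -0.048, 0.1337]
ee_rot: [0.675, 0.737, 0.0, 0.001]
wrist_force: [-0.9, -0.1, -3.0]
gripper_width: 0.734
finger_force: 23.0
```

```bash
python3 - <<'E'
from h import *
p,R=st(); a=snap("wrist","w5"); s=snap("scene","s5")
c=cam("scene"); u,v=proj(c,p).astype(int); b=s[v-60:v+60,u-60:u+60]
cv2.imwrite("pics/c5.png",np.hstack([a[100:400,130:430],cv2.resize(b,(300,300),interpolation=2)])[...,::-1])
E
```

```text
t 4.5 p [ 0.4648 -0.048   0.1337] xang 95.0 tilt 0.08 q [-0.36  0.05  1.96 -0.    1.13 -0.45] F [-0.9 -0.1 -3. ] w 0.734 ff 23.0
```

View pics/c5.png

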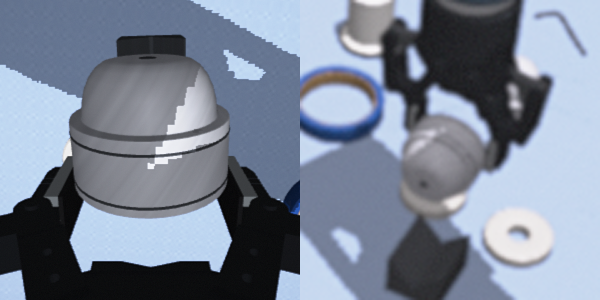

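play_rows --pt "0.0115 -0.047 0 0 0.6" --pt "0.0115 -0.047 0 0 0.6" --pt "0 0 0 8.5 0.6" --pt "0 0 0 8.5 0.6" --pt "0 0 0 8.5 0.6"

```text
time: 5.1
eef_pos: [0.3676, -0.0327, 0.132]
ee_rot: [0.823, 0.567, -0.001, -0.001]
wrist_force: [0.8, -0.5, -1.6]
gripper_width: 0.734
finger_force: 23.1
```

play_rows --pt "0 0 0 8.5 0.6" --pt "0 0 0 8.5 0.6" --pt "0 0 0 8.5 0.6" --pt "0 0 0 8.5 0.6" --pt "0 0 0 8.5 0.6"

```text
time: 5.6
eef_pos: [0.3677, -0.0327, 0.1317]
ee_rot: [0.973, 0.231, -0.001, -0.001]
wrist_force: [0.8, -0.7, -2.3]
gripper_width: 0.731
finger_force: 23.1
```

play_rows --pt "0 0 0.03 8.5 0.6" --pt "0 0 0.03 8.5 0.6" --pt "0 0 0.02 4.3 0.6" --pt "0 0 0 0 0.6" --pt "0 0 0 0 0.6"

```text
time: 6.1
eef_pos: [0.368, -0.0328, 0.0526]
ee_rot: [0.999, 0.051, -0.001, -0.001]
wrist_force: [-0.4, -0.8, -0.7]
gripper_width: 0.734
finger_force: 23.1
```

```bash
python3 - <<'E'
from h import *
p,R=st(); print(go([.369,-.0335,.033],p,R)); c=cam("wrist"); im=snap("wrist","w6"); s=snap("scene","s6")
u,v=proj(cam("scene"),p).astype(int); b=s[v-60:v+60,u-60:u+60]
cv2.imwrite("pics/c6.png",np.hstack([im[60:400,110:450],cv2.resize(b,(340,340),interpolation=2)])[...,::-1])
E
```

```text
t 6.1 p [ 0.368  -0.0328  0.0526] xang 5.8 tilt 0.18 q [-0.41 -0.01  2.24 -0.    0.92  1.06] F [-0.4 -0.8 -0.7] w 0.734 ff 23.1
[0.001  0.0008 0.0196]
```

View pics/c6.png

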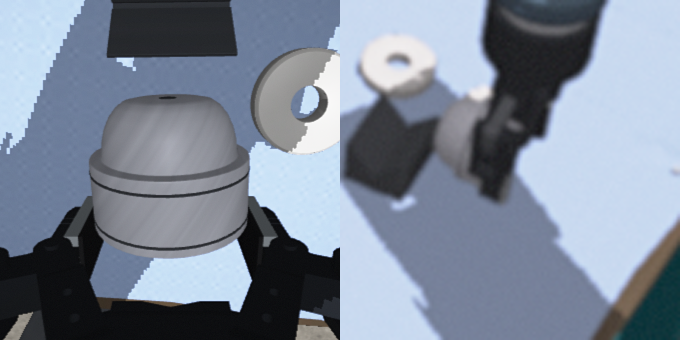

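play_rows --pt "0.001 0 0.0195 0 0.6" --pt "0.01 0 0 0 0.6" --pt "0.004 0 0 0 0.6" --pt "0.003 0 0 0 0.6" --pt "0 0 0 0 0.6"

```text
time: 6.7
eef_pos: [0.3832, -0.0316, 0.0335]
ee_rot: [0.999, 0.051, -0.005, 0.0]
wrist_force: [-17.2, -9.1, 3.2]
gripper_width: 0.735
finger_force: 23.9
```

play_rows --pt "0.003 0 0 0 0.6" --pt "0.002 0 0 0 0.6" --pt "0.001 0 0 0 0.6" --pt "0 0 0 0 0.6"

```text
time: 7.1
eef_pos: [0.3843, -0.0295, 0.0319]
ee_rot: [0.999, 0.051, -0.01, -0.002]
wrist_force: [-28.2, -8.4, 8.0]
gripper_width: 0.732
finger_force: 29.2
```

```bash
python3 - <<'E'
from h import *
p,R=st(); im=snap("wrist","w7"); a=cv2.imread("pics/w6.png")
hsv=cv2.cvtColor(im,cv2.COLOR_RGB2HSV); g=cv2.cvtColor(im,cv2.COLOR_RGB2GRAY); g0=cv2.cvtColor(a,cv2.COLOR_BGR2GRAY)
for n,k in (("old",g0),("new",g)): print(n,[int(x) for x in k[120:340:4,279]])
E
```

```text
t 7.1 p [ 0.3843 -0.0295  0.0319] xang 5.9 tilt 1.12 q [-0.38  0.09  2.19 -0.01  0.88  1.09] F [-28.2  -8.4   8. ] w 0.732 ff 29.2
old [124, 125, 125, 125, 124, 125, 124, 120, 130, 51, 86, 100, 119, 130, 138, 143, 148, 149, 155, 162, 168, 169, 171, 169, 169, 168, 166, 165, 163, 98, 89, 152, 151, 152, 43, 154, 153, 154, 155, 154, 153, 154, 154, 154, 152, 152, 151, 47, 153, 150, 220, 222, 219, 219, 218]
new [46, 47, 48, 48, 45, 45, 47, 46, 46, 46, 101, 31, 107, 110, 131, 142, 147, 154, 160, 166, 169, 174, 178, 181, 188, 188, 185, 184, 181, 179, 175, 173, 178, 106, 160, 169, 163, 159, 144, 169, 168, 171, 170, 169, 170, 172, 170, 168, 167, 165, 52, 168, 174, 233, 233]
```

play_rows --pt "-0.02 0 0 0 0.6" --pt "0 0 -0.05 0 0.6" --pt "0 0 -0.05 0 0.6" --pt "0 0 0 -8.5 0.6" --pt "0 0 0 -8.5 0.6"

```text
time: 7.65
eef_pos: [0.3756, -0.0337, 0.1375]
ee_rot: [0.98, 0.2, 0.003, 0.002]
wrist_force: [-0.4, 1.0, -2.3]
gripper_width: 0.733
finger_force: 27.8
```

play_rows --pt "0 0 0 -8.5 0.6" --pt "0 0 0 -8.5 0.6" --pt "0 0 0 -8.5 0.6" --pt "0 0 0 -8.5 0.6" --pt "0 0 0 -8.5 0.6"

```text
time: 8.15
eef_pos: [0.374, -0.033, 0.1353]
ee_rot: [0.841, 0.542, 0.001, 0.001]
wrist_force: [0.6, -0.2, -2.1]
gripper_width: 0.73
finger_force: 27.8
```

play_rows --pt "0 0 0 -8.5 0.6" --pt "0 0 0 -8.5 0.6" --pt "0 0 0 -8.5 0.6" --pt "0 0 0 -4.9 0.6" --pt "0 0 0 0 0.6"

```text
time: 8.65
eef_pos: [0.3739, -0.033, 0.1352]
ee_rot: [0.671, 0.741, 0.0, 0.001]
wrist_force: [0.4, -0.4, -1.5]
gripper_width: 0.73
finger_force: 27.8
```

```bash
python3 - <<'E'
from h import *
p,R=st(); print(go([.4662,-.048,.11],p,R)); snap("wrist","w8")
E
```

```text
t 8.65 p [ 0.3739 -0.033   0.1352] xang 95.7 tilt 0.13 q [-0.41 -0.18  2.17  0.    1.14 -0.51] F [ 0.4 -0.4 -1.5] w 0.73 ff 27.8
[-0.024   0.0903  0.0254]
```

play_rows --pt "-0.012 0.045 0 0 0.6" --pt "-0.012 0.045 0 0 0.6" --pt "0 0 0.04 0 0.6" --pt "0 0 0.035 0 0.6" --pt "0 0 0 0 0.6"

```text
time: 9.2
eef_pos: [0.4613, -0.0465, 0.0549]
ee_rot: [0.672, 0.74, -0.002, -0.004]
wrist_force: [-0.4, 0.4, -1.9]
gripper_width: 0.734
finger_force: 27.8
```

play_rows --pt "0 0 0.006 0 0.6" --pt "0 0 0.006 0 0.6" --pt "0 0 0.003 0 0.6" --pt "0 0 0 0 0.6"

```text
time: 9.6
eef_pos: [0.4662, -0.0484, 0.0453]
ee_rot: [0.672, 0.741, 0.001, 0.001]
wrist_force: [0.2, -0.1, 0.5]
gripper_width: 0.734
finger_force: 28.0
```

```bash
python3 - <<'E'
from h import *
p,R=st(); im=snap("wrist","w9"); b=cv2.imread("pics/w4.png")
g=cv2.cvtColor(im,cv2.COLOR_RGB2GRAY); g0=cv2.cvtColor(b,cv2.COLOR_BGR2GRAY)
for n,k in (("w4",g0),("w9",g)):
    d=np.abs(np.diff(k[100:340,279].astype(int))); print(n,[(100+i,int(d[i])) for i in np.where(d>25)[0]])
E
```

```text
t 9.6 p [ 0.4662 -0.0484  0.0453] xang 95.6 tilt 0.18 q [-0.36  0.21  2.   -0.    0.92 -0.46] F [ 0.2 -0.1  0.5] w 0.734 ff 28.0
w4 [(np.int64(143), 29), (np.int64(144), 62), (np.int64(156), 37), (np.int64(158), 27), (np.int64(159), 27), (np.int64(237), 57), (np.int64(243), 35), (np.int64(244), 33), (np.int64(256), 56), (np.int64(257), 47), (np.int64(259), 39), (np.int64(260), 67), (np.int64(308), 35), (np.int64(309), 66), (np.int64(311), 39), (np.int64(312), 64), (np.int64(319), 36), (np.int64(320), 29)]
w9 [(np.int64(144), 82), (np.int64(157), 26), (np.int64(160), 39), (np.int64(163), 39), (np.int64(241), 31), (np.int64(242), 39), (np.int64(248), 49), (np.int64(261), 92), (np.int64(264), 69), (np.int64(265), 26), (np.int64(313), 89), (np.int64(315), 28), (np.int64(316), 81), (np.int64(324), 45)]
```

play_rows --pt "0 0 0 0 1" --pt "0 0 0 0 1" --pt "0 0 0 0 1" --pt "0.018 0 0 0 1" --pt "0.019 0 0 0 1"

```text
time: 10.15
eef_pos: [0.4613, -0.011, 0.0438]
ee_rot: [0.672, 0.74, 0.0, 0.0]
wrist_force: [0.5, 0.2, 0.8]
gripper_width: 0.995
finger_force: 0.0
```

play_rows --pt "0 0 0 0 1" --pt "0 0 0 0 1"

```text
time: 10.35
eef_pos: [0.4613, -0.011, 0.0438]
ee_rot: [0.671, 0.741, -0.0, 0.0]
wrist_force: [1.1, 0.9, -0.2]
gripper_width: 0.996
finger_force: 0.0
```

```bash
python3 - <<'E'
from h import *
p,R=st(); c=cam("wrist"); im=snap("wrist","w10")
g=cv2.cvtColor(im,cv2.COLOR_RGB2GRAY); d=np.abs(np.diff(g[80:400,279].astype(int))); print([(80+int(i),int(d[i])) for i in np.where(d>25)[0]])
u=np.array([.466-.0,0,0])
for z in (.096,.078): 
    for y in (-.0445,-.0165,.0055): print(z,y,proj(c,[.4635-.1*(y+.024),y,z]).round(1))
cv2.imwrite("pics/c10.png",im[...,::-1])
E
```

```text
t 10.35 p [ 0.4613 -0.011   0.0438] xang 95.7 tilt 0.01 q [-0.28  0.2   2.02 -0.    0.92 -0.38] F [ 1.1  0.9 -0.2] w 0.996 ff 0.0
[(87, 52), (88, 42), (95, 77), (99, 85), (207, 50), (208, 45), (238, 31), (248, 49), (254, 41), (338, 37), (339, 31), (347, 28), (348, 44), (358, 27), (359, 75), (361, 40), (362, 66), (365, 61), (366, 68)]
0.096 -0.0445 [283.  416.8]
0.096 -0.0165 [283.3 353.2]
0.096 0.0055 [283.5 296.3]
0.078 -0.0445 [282.7 377.8]
0.078 -0.0165 [282.9 320.4]
0.078 0.0055 [283.  269.9]
```

View pics/c10.png

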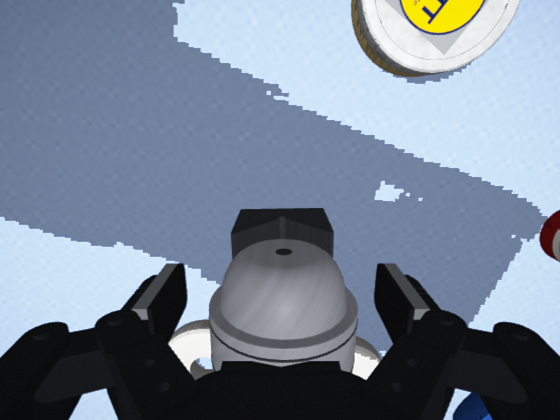

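play_rows --pt "0.0015 0.0007 0 0 0.6" --pt "0 0 0 0 0.6" --pt "0 0 0 0 0.6" --pt "0 0 0 0 0.6" --pt "0 0 0 0 0.6" --newtons 20

```text
time: 10.9
eef_pos: [0.4623, -0.0098, 0.0441]
ee_rot: [0.672, 0.741, 0.0, 0.001]
wrist_force: [0.9, -0.4, 2.1]
gripper_width: 0.733
finger_force: 21.6
```

play_rows --pt "0 0 -0.02 0 0.6" --pt "0 0 -0.04 0 0.6" --pt "0 0 -0.04 0 0.6" --pt "0 0 0 0 0.6" --pt "0 0 0 0 0.6"

```text
time: 11.4
eef_pos: [0.4619, -0.0096, 0.1441]
ee_rot: [0.672, 0.741, 0.0, 0.001]
wrist_force: [-0.2, -0.0, -1.5]
gripper_width: 0.734
finger_force: 23.1
```

```bash
python3 - <<'E'
from h import *
p,R=st(); im=snap("wrist","w11")
g=cv2.cvtColor(im,cv2.COLOR_RGB2GRAY); d=np.abs(np.diff(g[80:400,279].astype(int))); print([(80+int(i),int(d[i])) for i in np.where(d>25)[0]])
E
```

```text
t 11.4 p [ 0.4619 -0.0096  0.1441] xang 95.6 tilt 0.07 q [-0.28  0.03  1.97 -0.    1.15 -0.38] F [-0.2 -0.  -1.5] w 0.734 ff 23.1
[(100, 83), (177, 68), (178, 28), (249, 28), (256, 38), (340, 41), (341, 28), (349, 31), (350, 35), (360, 34), (361, 64), (363, 53), (364, 41), (365, 56), (366, 69)]
```

play_rows --pt "0 0 0 -8.5 0.6" --pt "0 0 0 -8.5 0.6" --pt "0 0 0 -8.5 0.6" --pt "0 0 0 -8.5 0.6" --pt "0 0 0 -8.5 0.6"

```text
time: 11.95
eef_pos: [0.46, -0.0091, 0.1414]
ee_rot: [0.355, 0.935, -0.0, -0.002]
wrist_force: [-1.2, -0.4, -1.2]
gripper_width: 0.735
finger_force: 23.1
```

play_rows --pt "0 0 0 -8.5 0.6" --pt "0 0 0 -8.5 0.6" --pt "0 0 0 -8.5 0.6" --pt "0 0 0 -8.5 0.6" --pt "0 0 0 -8.5 0.6"

```text
time: 12.45
eef_pos: [0.46, -0.0091, 0.1414]
ee_rot: [-0.008, 1.0, 0.001, -0.002]
wrist_force: [0.1, 1.0, -1.5]
gripper_width: 0.73
finger_force: 23.1
```

play_rows --pt "0.026 -0.007 0 -5.1 0.6" --pt "0.026 -0.007 0 0 0.6" --pt "0 0 0.04 0 0.6" --pt "0 0 0.03 0 0.6" --pt "0 0 0 0 0.6"

```text
time: 12.95
eef_pos: [0.4055, -0.0247, 0.0689]
ee_rot: [-0.05, 0.999, 0.002, -0.005]
wrist_force: [-0.7, 0.1, -1.5]
gripper_width: 0.729
finger_force: 23.5
```

```bash
python3 - <<'E'
from h import *
p,R=st(); print(go([.4118,-.0292,.056],p,R))
E
```

```text
t 12.95 p [ 0.4055 -0.0247  0.0689] xang -174.3 tilt 0.68 q [-0.35  0.04  2.13 -0.    0.98 -2.02] F [-0.7  0.1 -1.5] w 0.729 ff 23.5
[-0.006  -0.0052  0.0129]
```

play_rows --pt "0 0 0.008 0 0.6" --pt "0 0 0 0 0.6" --pt "0 0 0 0 0.6"

```text
time: 13.25
eef_pos: [0.4114, -0.0265, 0.0665]
ee_rot: [-0.05, 0.999, -0.0, 0.0]
wrist_force: [0.9, -0.6, -1.9]
gripper_width: 0.732
finger_force: 23.5
```

```bash
python3 - <<'E'
from h import *
p,R=st(); print(go([.4118,-.0292,.056],p,R)); im=snap("top","t12"); s=snap("scene","s12")
u,v=proj(cam("scene"),p).astype(int); b=s[v-55:v+45,u-60:u+60]
c=cam("top"); u,v=proj(c,p).astype(int); print(u,v)
E
```

```text
t 13.25 p [ 0.4114 -0.0265  0.0665] xang -174.3 tilt 0.06 q [-0.35  0.05  2.13 -0.    0.96 -2.02] F [ 0.9 -0.6 -1.9] w 0.732 ff 23.5
[-0.0001 -0.0027  0.0105]
289 271
```

play_rows --pt "0 -0.001 0.0125 0 0.6" --pt "0 0 0 0 0.6" --pt "0.004 0 0.003 0 0.6" --pt "0.0035 0 0.003 0 0.6" --pt "0 0 0 0 0.6"

```text
time: 13.85
eef_pos: [0.4031, -0.0282, 0.0475]
ee_rot: [-0.05, 0.999, -0.0, 0.0]
wrist_force: [-0.2, -0.8, 2.7]
gripper_width: 0.735
finger_force: 22.7
```

play_rows --pt "0.003 0 0.004 0 0.6" --pt "0.003 0 0.004 0 0.6" --pt "0.002 0 0.0045 0 0.6" --pt "0.0015 0 0.0045 0 0.6" --pt "0 0 0 0 0.6"

```text
time: 14.35
eef_pos: [0.3925, -0.0287, 0.0293]
ee_rot: [-0.05, 0.999, 0.0, -0.001]
wrist_force: [-3.5, -1.3, 1.6]
gripper_width: 0.73
finger_force: 21.8
```

```bash
python3 - <<'E'
from h import *
p,R=st(); im=snap("wrist","w13")
g=cv2.cvtColor(im,cv2.COLOR_RGB2GRAY); d=np.abs(np.diff(g[80:400,279].astype(int))); print([(80+int(i),int(d[i])) for i in np.where(d>25)[0]])
E
```

```text
t 14.35 p [ 0.3925 -0.0287  0.0293] xang -174.3 tilt 0.16 q [-0.38  0.1   2.19 -0.    0.86 -2.05] F [-3.5 -1.3  1.6] w 0.73 ff 21.8
[(143, 67), (246, 35), (302, 59), (305, 56), (363, 56)]
```

play_rows --pt "0.001 0 0.005 0 0.6" --pt "0 0 0.005 0 0.6" --pt "-0.001 0 0.004 0 0.6" --pt "-0.003 0 0 0 0.6" --pt "-0.003 0 0 0 0.6"

```text
time: 14.9
eef_pos: [0.3921, -0.0275, 0.0137]
ee_rot: [-0.051, 0.999, 0.001, -0.008]
wrist_force: [-29.9, -12.3, 5.5]
gripper_width: 0.729
finger_force: 35.7
```

```bash
python3 - <<'E'
from h import *
p,R=st(); im=snap("wrist","w14"); s=snap("scene","s14"); c=cam("scene")
u,v=proj(c,p).astype(int); print(u,v,proj(c,[.4,-.03,0]))
b=s[max(v-60,0):v+60,u-60:u+60]
cv2.imwrite("pics/c14.png",np.hstack([im[60:400,110:450],cv2.resize(b,(340,340),interpolation=2)])[...,::-1])
E
```

```text
t 14.9 p [ 0.3921 -0.0275  0.0137] xang -174.2 tilt 0.97 q [-0.37  0.15  2.18 -0.01  0.83 -2.04] F [-29.9 -12.3   5.5] w 0.729 ff 35.7
351 254 [348.64896406 256.31335608]
```

View pics/c14.png

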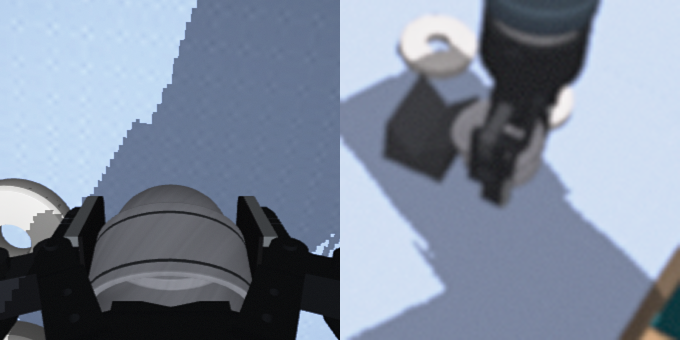

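play_rows --pt "0.009 0 -0.005 0 0.6" --pt "0.02 0 -0.005 0 0.6" --pt "0.005 0 0 0 0.6" --pt "0 0 0.012 0 0.6" --pt "0 0 0 0 0.6"

```text
time: 15.5
eef_pos: [0.3657, -0.0315, 0.0136]
ee_rot: [-0.05, 0.999, 0.0, -0.0]
wrist_force: [0.2, 0.8, -1.4]
gripper_width: 0.731
finger_force: 33.2
```

play_rows --pt "0.002 0 0.002 0 0.6" --pt "0.004 0 0.001 0 0.6" --pt "0 0 0 0 0.6"

```text
time: 15.8
eef_pos: [0.3595, -0.0322, 0.0112]
ee_rot: [-0.05, 0.999, 0.0, -0.0]
wrist_force: [0.3, 0.5, -0.9]
gripper_width: 0.729
finger_force: 33.2
```

```bash
python3 - <<'E'
from h import *
p,R=st(); im=snap("wrist","w15")
g=cv2.cvtColor(im,cv2.COLOR_RGB2GRAY); d=np.abs(np.diff(g[80:400,279].astype(int))); print([(80+int(i),int(d[i])) for i in np.where(d>25)[0]])
E
```

```text
t 15.8 p [ 0.3595 -0.0322  0.0112] xang -174.3 tilt 0.05 q [-0.42  0.07  2.27  0.    0.8  -2.09] F [ 0.3  0.5 -0.9] w 0.729 ff 33.2
[(179, 58), (244, 28), (272, 36), (273, 30), (275, 45), (322, 47), (325, 27), (326, 41), (365, 40), (366, 41)]
```

play_rows --pt "0.002 0 0.002 0 0.6" --pt "0.002 0 0.001 0 0.6" --pt "0.003 0 0.001 0 0.6" --pt "0.003 0 0.001 0 0.6" --pt "0 0 0 0 0.6"

```text
time: 16.35
eef_pos: [0.3494, -0.0332, 0.006]
ee_rot: [-0.05, 0.999, 0.0, -0.0]
wrist_force: [-0.5, 0.7, -1.6]
gripper_width: 0.731
finger_force: 33.2
```

```bash
python3 - <<'E'
from h import *
p,R=st(); im=snap("wrist","w16")
g=cv2.cvtColor(im,cv2.COLOR_RGB2GRAY); d=np.abs(np.diff(g[80:400,279].astype(int))); print([(80+int(i),int(d[i])) for i in np.where(d>25)[0]])
E
```

```text
t 16.35 p [ 0.3494 -0.0332  0.006 ] xang -174.3 tilt 0.05 q [-0.44  0.07  2.29 -0.    0.78 -2.11] F [-0.5  0.7 -1.6] w 0.731 ff 33.2
[(84, 37), (85, 100), (184, 81), (244, 29), (272, 34), (273, 34), (275, 47), (322, 47), (325, 28), (326, 42), (365, 39), (366, 46)]
```

play_rows --pt "0 0 0.002 0 0.6" --pt "0.002 0 0.001 0 0.6" --pt "0.002 0 0.001 0 0.6" --pt "0.002 0 0.001 0 0.6" --pt "0 0 0 0 0.6"

```text
time: 16.9
eef_pos: [0.3466, -0.0343, 0.0028]
ee_rot: [-0.05, 0.999, -0.0, 0.002]
wrist_force: [0.8, 7.4, 17.3]
gripper_width: 0.734
finger_force: 36.3
```

```bash
python3 - <<'E'
from h import *
p,R=st(); im=snap("wrist","w17"); c=cam("wrist")
g=cv2.cvtColor(im,cv2.COLOR_RGB2GRAY); d=np.abs(np.diff(g[80:400,279].astype(int))); print([(80+int(i),int(d[i])) for i in np.where(d>25)[0]])
# expected rows (fwd from TCP along tool x, z) for cap points at tilt th, pivot TCP+(-8mm), height h
ex=R[:,0]
for th in (60,70,80,90):
    a=np.radians(th); o=[]
    for s,r in ((-2.5,32),(25.5,32),(-24.5,14)): # upper line; fwd(dome dir)
        f=-s*np.cos(a)+r*np.sin(a); h=s*np.sin(a)+r*np.cos(a)
        X=p+ex*(f-.0*1-8)*1e-3*1.0; X=p+ex*(f-8)*1e-3; X[2]=.031+h*1e-3; o.append(proj(c,X)[1].round(0))
    print(th,o)
E
```

```text
t 16.9 p [ 0.3466 -0.0343  0.0028] xang -174.3 tilt 0.26 q [-0.45  0.07  2.3   0.    0.77 -2.12] F [ 0.8  7.4 17.3] w 0.734 ff 36.3
[(91, 86), (92, 32), (183, 82), (268, 45), (270, 27), (271, 41), (313, 45), (316, 45), (365, 34), (366, 41)]
60 [np.float64(270.0), np.float64(353.0), np.float64(249.0)]
70 [np.float64(258.0), np.float64(328.0), np.float64(251.0)]
80 [np.float64(249.0), np.float64(302.0), np.float64(255.0)]
90 [np.float64(243.0), np.float64(279.0), np.float64(260.0)]
```

play_rows --pt "0.004 0 0.0005 0 0.6" --pt "0.004 0 0.0005 0 0.6" --pt "0.004 0 0 0 0.6" --pt "0 0 0 0 0.6"

```text
time: 17.35
eef_pos: [0.3352, -0.0368, 0.0018]
ee_rot: [-0.05, 0.999, -0.002, 0.003]
wrist_force: [1.7, -0.5, 10.9]
gripper_width: 0.734
finger_force: 36.0
```

```bash
python3 - <<'E'
from h import *
p,R=st(); im=snap("wrist","w18"); c=cam("wrist")
g=cv2.cvtColor(im,cv2.COLOR_RGB2GRAY); d=np.abs(np.diff(g[80:400,279].astype(int))); print([(80+int(i),int(d[i])) for i in np.where(d>25)[0]])
E
```

```text
t 17.35 p [ 0.3352 -0.0368  0.0018] xang -174.3 tilt 0.38 q [-0.47  0.04  2.33  0.    0.76 -2.14] F [ 1.7 -0.5 10.9] w 0.734 ff 36.0
[(86, 69), (119, 79), (120, 38), (182, 83), (249, 45), (266, 42), (268, 51), (307, 42), (309, 28), (310, 37), (365, 33), (366, 41)]
```

play_rows --pt "0.003 0 0.001 0 0.6" --pt "0.004 0 0.001 0 0.6" --pt "0.003 0 0.001 0 0.6" --pt "0 0 0 0 0.6"

```text
time: 17.8
eef_pos: [0.3253, -0.0378, -0.0014]
ee_rot: [-0.05, 0.999, -0.002, 0.003]
wrist_force: [3.4, -0.9, 6.9]
gripper_width: 0.73
finger_force: 35.0
```

```bash
python3 - <<'E'
from h import *
p,R=st(); im=snap("wrist","w19"); c=cam("wrist")
g=cv2.cvtColor(im,cv2.COLOR_RGB2GRAY); d=np.abs(np.diff(g[80:400,279].astype(int))); print([(80+int(i),int(d[i])) for i in np.where(d>25)[0]])
E
```

```text
t 17.8 p [ 0.3253 -0.0378 -0.0014] xang -174.3 tilt 0.38 q [-0.48  0.03  2.36  0.    0.75 -2.15] F [ 3.4 -0.9  6.9] w 0.73 ff 35.0
[(111, 74), (143, 35), (144, 97), (183, 77), (255, 41), (261, 46), (263, 33), (291, 41), (293, 29), (294, 27), (300, 31), (301, 29), (366, 45)]
```

play_rows --pt "0.002 0 0.001 0 0.6" --pt "0.002 0 0.001 0 0.6" --pt "0 0 0 0 0.6" --pt "0 0 0 0 0.8" --pt "0 0 0 0 0.85"

```text
time: 18.35
eef_pos: [0.3184, -0.0367, -0.0046]
ee_rot: [-0.05, 0.999, -0.0, 0.0]
wrist_force: [-0.3, -0.3, -0.2]
gripper_width: 0.85
finger_force: 0.0
```

play_rows --pt "0 0 0 0 1" --pt "0 0 0 0 1" --pt "0 0 -0.01 0 1" --pt "0 0 0 0 1"

```text
time: 18.75
eef_pos: [0.3187, -0.0368, 0.0057]
ee_rot: [-0.05, 0.999, -0.0, 0.0]
wrist_force: [0.7, -0.0, -0.3]
gripper_width: 0.995
finger_force: 0.0
```

```bash
python3 - <<'E'
from h import *
p,R=st(); im=snap("wrist","w20"); c=cam("wrist"); print("p axis")
g=cv2.cvtColor(im,cv2.COLOR_RGB2GRAY); d=np.abs(np.diff(g[80:400,279].astype(int))); print([(80+int(i),int(d[i])) for i in np.where(d>25)[0]])
for f in (-20,-10,-8,0):
  X=p+R[:,0]*f*1e-3
  print(f,[proj(c,X+R[:,0]*r+[0,0,z-p[2]])[1].round(0) for r,z in ((.032,.05),(.029,.05),(-.029,.05),(.032,.022))])
E
```

```text
t 18.75 p [ 0.3187 -0.0368  0.0057] xang -174.3 tilt 0.06 q [-0.49 -0.    2.37 -0.    0.78 -2.16] F [ 0.7 -0.  -0.3] w 0.995 ff 0.0
p axis
[(82, 34), (83, 95), (126, 63), (156, 26), (157, 92), (185, 81), (254, 28), (257, 34), (259, 37), (280, 28), (282, 36), (287, 34), (288, 38), (365, 40), (366, 70)]
-20 [np.float64(296.0), np.float64(304.0), np.float64(429.0), np.float64(261.0)]
-10 [np.float64(270.0), np.float64(278.0), np.float64(410.0), np.float64(239.0)]
-8 [np.float64(265.0), np.float64(273.0), np.float64(406.0), np.float64(235.0)]
0 [np.float64(243.0), np.float64(251.0), np.float64(390.0), np.float64(217.0)]
```

play_rows --pt "-0.009 0 -0.007 0 1" --pt "-0.008 0 -0.007 0 1" --pt "0 0 0 0 1" --pt "0 0 0 0 1"

```text
time: 19.2
eef_pos: [0.3357, -0.0349, 0.0195]
ee_rot: [-0.05, 0.999, -0.0, 0.0]
wrist_force: [0.6, 0.8, -0.1]
gripper_width: 1.002
finger_force: 0.0
```

play_rows --pt "0 0 0 0 0.6" --pt "0 0 0 0 0.6" --pt "0 0 0 0 0.6" --pt "0 0 0 0 0.6" --pt "0 0 0 0 0.6" --newtons 30

```text
time: 19.7
eef_pos: [0.3349, -0.0348, 0.0192]
ee_rot: [-0.05, 0.999, 0.0, -0.0]
wrist_force: [-1.2, -0.0, 3.3]
gripper_width: 0.736
finger_force: 32.4
```

```bash
python3 - <<'E'
from h import *
p,R=st(); im=snap("wrist","w21"); c=cam("wrist")
g=cv2.cvtColor(im,cv2.COLOR_RGB2GRAY); d=np.abs(np.diff(g[80:400,279].astype(int))); print([(80+int(i),int(d[i])) for i in np.where(d>25)[0]])
for f in (-4,0,4):
  X=p+R[:,0]*f*1e-3
  print(f,[proj(c,X+R[:,0]*r+[0,0,z-p[2]])[1].round(0) for r,z in ((.032,.05),(.029,.05),(.032,.022))])
t=cam("top"); im=env.capture("top"); cv2.imwrite("pics/t21.png",im[...,::-1])
# base rim by ellipse on bright cap pixels
hsv=cv2.cvtColor(im,cv2.COLOR_RGB2HSV)[195:255,140:200]; m=(hsv[...,1]<50).astype(np.uint8)
cs,_=cv2.findContours(m,cv2.RETR_EXTERNAL,cv2.CHAIN_APPROX_NONE); k=max(cs,key=cv2.contourArea); e=cv2.fitEllipse(k); print(e,cv2.contourArea(k))
for z in (.05,.03): print(ray(t,e[0][0]+140,e[0][1]+195,z))
pr=[proj(t,[.505+.032*np.cos(a),.23+.032*np.sin(a),.05]).round(1).tolist() for a in (0,np.pi/2,np.pi,-np.pi/2)]; print(pr, cv2.boundingRect(k))
E
```

```text
t 19.7 p [ 0.3349 -0.0348  0.0192] xang -174.3 tilt 0.03 q [-0.46 -0.01  2.33 -0.    0.82 -2.13] F [-1.2 -0.   3.3] w 0.736 ff 32.4
[(90, 62), (119, 72), (120, 52), (171, 80), (225, 32), (226, 31), (229, 33), (230, 44), (317, 26), (327, 29), (328, 27), (363, 33), (364, 30), (365, 58), (366, 69)]
-4 [np.float64(238.0), np.float64(246.0), np.float64(215.0)]
0 [np.float64(228.0), np.float64(236.0), np.float64(207.0)]
4 [np.float64(218.0), np.float64(226.0), np.float64(198.0)]
((29.5, 29.5), (69.81904602050781, 69.81904602050781), 0.0) 3481.0
[0.50823908 0.22682721 0.05      ]
[0.51125932 0.23123282 0.03      ]
[[168.7, 211.1], [152.8, 225.9], [167.1, 241.1], [183.0, 226.2]] (0, 0, 60, 60)
```

```bash
python3 - <<'E'
from h import *
for n,f,(u,v) in (("top","t21",(168,226)),("scene","s14",(232,305))):
    im=cv2.imread(f"pics/{f}.png"); c=cam(n); s=34
    lab=cv2.cvtColor(im,cv2.COLOR_BGR2LAB).astype(int)[v-s:v+s,u-s:u+s]
    bg=np.median(lab.reshape(-1,3),axis=0); d=np.abs(lab-bg)[...,1:].sum(2)
    m=(d>8).astype(np.uint8); m=cv2.morphologyEx(m,cv2.MORPH_OPEN,np.ones((2,2)))
    cs,_=cv2.findContours(m,cv2.RETR_EXTERNAL,cv2.CHAIN_APPROX_NONE); k=max(cs,key=cv2.contourArea)
    print(n,bg,cv2.boundingRect(k),cv2.contourArea(k)); x,y,w,h=cv2.boundingRect(k); x+=u-s;y+=v-s
    # predicted bbox of whole cap at trial base
    def bb(X):
        P=[proj(c,[X[0]+r*np.cos(a),X[1]+r*np.sin(a),z]) for r,z in ((.032,.05),(.032,.022),(.014,0)) for a in np.linspace(0,6.28,40)]
        P=np.array(P); return np.r_[P.min(0),P.max(0)]
    b=bb([.505,.23]); print("obs",x,y,x+w,y+h,"pred",b.round(1))
E
```

```text
Traceback (most recent call last):
ValueError: max() iterable argument is empty
```

play_rows --pt "0 0 -0.02 0 0.6" --pt "0 0 -0.04 0 0.6" --pt "0 0 -0.05 0 0.6" --pt "-0.03 0.035 -0.02 0 0.6" --pt "-0.03 0.035 0 0 0.6"

```text
time: 20.3
eef_pos: [0.3919, 0.0398, 0.154]
ee_rot: [-0.047, 0.999, -0.001, 0.006]
wrist_force: [0.8, -1.3, -2.2]
gripper_width: 0.737
finger_force: 34.9
```

play_rows --pt "-0.03 0.035 0 0 0.6" --pt "-0.03 0.035 0 0 0.6" --pt "-0.03 0.035 0 0 0.6" --pt "-0.03 0.035 0 0 0.6" --pt "0 0 0 0 0.6"

```text
time: 20.8
eef_pos: [0.4952, 0.1956, 0.1482]
ee_rot: [-0.052, 0.999, 0.001, 0.0]
wrist_force: [0.3, -0.9, -1.6]
gripper_width: 0.739
finger_force: 34.9
```

```bash
python3 - <<'E'
from h import *
p,R=st(); print(go([.505,.23,p[2]],p,R),R[:,0])
E
```

```text
t 20.8 p [0.4952 0.1956 0.1482] xang -174.1 tilt 0.09 q [ 0.15  0.18  1.79  0.    1.17 -1.52] F [ 0.3 -0.9 -1.6] w 0.739 ff 34.9
[-0.0133  0.0332  0.0001] [-9.94678928e-01 -1.03020364e-01 -7.96616539e-04]
```

play_rows --pt "-0.036 0.01 0 0 0.6" --pt "-0.036 0.01 0 0 0.6" --pt "-0.036 0.009 0 0 0.6" --pt "0 0 0 0 0.6" --pt "0 0 0 0 0.6"

```text
time: 21.3
eef_pos: [0.5972, 0.2309, 0.1476]
ee_rot: [-0.05, 0.999, -0.0, -0.001]
wrist_force: [-0.1, -0.5, -2.1]
gripper_width: 0.731
finger_force: 34.9
```

```bash
cat >> h.py <<'E'
def gray_blob(im,c,X,s=60,sat=45):
    u,v=proj(c,X).astype(int); hsv=cv2.cvtColor(im,cv2.COLOR_RGB2HSV)
    u0,v0=max(u-s,0),max(v-s,0); q=hsv[v0:v+s,u0:u+s]; m=(q[...,1]<sat).astype(np.uint8)
    m=cv2.morphologyEx(m,cv2.MORPH_OPEN,np.ones((3,3)))
    cs,_=cv2.findContours(m,cv2.RETR_EXTERNAL,cv2.CHAIN_APPROX_NONE)
    return [(np.array(cv2.boundingRect(k))+[u0,v0,0,0],cv2.contourArea(k),k+[u0,v0]) for k in cs if cv2.contourArea(k)>150]
E
python3 - <<'E'
from h import *
p,R=st(); c=cam("wrist"); im=snap("wrist","w22")
print(proj(c,[.505,.23,.05]))
hsv=cv2.cvtColor(im,cv2.COLOR_RGB2HSV); u,v=proj(c,[.505,.23,.05]).astype(int); print(hsv[v,max(u-90,0):u+90:12].tolist())
for s in (45,60): print([(b,a) for b,a,k in gray_blob(im,c,[.505,.23,.05],100,s)])
P=np.array([proj(c,[.505+.032*np.cos(a),.23+.032*np.sin(a),.05]) for a in np.linspace(0,6.28,60)]); print("rim pred",P.min(0),P.max(0))
E
```

```text
t 21.3 p [0.5972 0.2309 0.1476] xang -174.3 tilt 0.15 q [ 0.18  0.4   1.5  -0.    1.24 -1.49] F [-0.1 -0.5 -2.1] w 0.731 ff 34.9
[292.03131582  85.13625486]
[[110, 79, 129], [110, 75, 133], [109, 79, 129], [110, 78, 127], [110, 79, 129], [117, 18, 126], [110, 20, 112], [108, 5, 241], [113, 4, 241], [109, 9, 238], [110, 18, 87], [108, 19, 66], [108, 63, 229], [108, 60, 232], [108, 62, 231]]
[(array([192,  73,   7,  43]), 174.0), (array([252,  36,  91,  97]), 6793.5)]
[(array([192,  73,   7,  44]), 180.0), (array([252,  35,  91,  98]), 6895.0)]
rim pred [246.47774213  34.51813488] [337.62247632 131.88245937]
```

```bash
python3 - <<'E'
from h import *
p,R=st(); c=cam("wrist"); im=cv2.imread("pics/w22.png")
g=cv2.cvtColor(im,cv2.COLOR_BGR2GRAY)
for u in (265,279,293): 
    d=np.abs(np.diff(g[150:400,u].astype(int))); print(u,[(150+int(i),int(d[i])) for i in np.where(d>18)[0]])
for f in (-3,0,3):
  X=p+R[:,0]*f*1e-3+[0,0,.0308]
  print(f,[proj(c,X+R[:,0]*r)[1].round(0) for r in (.032,.029,-.029,-.032)],proj(c,X+R[:,0]*.032-[0,0,.028])[1].round(0),proj(c,X+R[:,0]*.029-[0,0,.026])[1].round(0))
print(go([.506,.234,.12],p,R))
E
```

```text
t 21.35 p [0.5967 0.2308 0.148 ] xang -174.3 tilt 0.15 q [ 0.18  0.4   1.5  -0.    1.24 -1.49] F [-0.5 -0.4 -1.6] w 0.733 ff 34.9
265 [(210, 30), (212, 21), (213, 28), (226, 31), (231, 46), (237, 48), (238, 44), (257, 85), (314, 25), (315, 19), (325, 24), (326, 24), (363, 65)]
279 [(208, 23), (209, 19), (210, 26), (225, 20), (226, 30), (229, 34), (230, 31), (236, 71), (258, 51), (262, 34), (316, 20), (317, 23), (327, 25), (328, 23), (363, 32), (365, 51), (366, 54)]
293 [(154, 49), (156, 45), (163, 73), (167, 29), (172, 29), (210, 21), (211, 20), (213, 21), (226, 22), (227, 31), (230, 33), (231, 34), (315, 24), (316, 20), (325, 23), (326, 28), (362, 26), (363, 44), (364, 43)]
-3 [np.float64(236.0), np.float64(243.0), np.float64(368.0), np.float64(374.0)] 213.0 221.0
0 [np.float64(228.0), np.float64(236.0), np.float64(363.0), np.float64(368.0)] 207.0 215.0
3 [np.float64(220.0), np.float64(228.0), np.float64(357.0), np.float64(363.0)] 201.0 208.0
[0.0898 0.0122 0.0282]
```

play_rows --pt "0.045 0.006 0 0 0.6" --pt "0.045 0.006 0 0 0.6" --pt "0 0 0.04 0 0.6" --pt "0 0 0.025 0 0.6" --pt "0 0 0 0 0.6"

```text
time: 21.85
eef_pos: [0.5027, 0.2332, 0.0811]
ee_rot: [-0.05, 0.999, -0.001, -0.004]
wrist_force: [-1.1, 0.4, -1.8]
gripper_width: 0.737
finger_force: 34.8
```

play_rows --pt "0 0 0 0 0.6" --pt "0 0 0 0 0.6"

```text
time: 22.05
eef_pos: [0.5082, 0.2345, 0.0859]
ee_rot: [-0.05, 0.999, 0.0, 0.001]
wrist_force: [-1.1, -0.1, -2.0]
gripper_width: 0.738
finger_force: 34.8
```

```bash
python3 - <<'E'
from h import *
p,R=st(); print(go([.506,.234,.0472],p,R)); 
E
```

```text
t 22.05 p [0.5082 0.2345 0.0859] xang -174.3 tilt 0.15 q [ 0.22  0.32  1.76  0.    1.06 -1.45] F [-1.1 -0.1 -2. ] w 0.738 ff 34.8
[ 0.0023 -0.0002  0.0387]
```

play_rows --pt "0.002 0 0.015 0 0.6" --pt "0 0 0.01 0 0.6" --pt "0 0 0.006 0 0.6" --pt "0 0 0.004 0 0.6" --pt "0 0 0 0 0.6"

```text
time: 22.55
eef_pos: [0.5049, 0.2341, 0.0488]
ee_rot: [-0.05, 0.999, -0.0, -0.0]
wrist_force: [-0.7, 0.2, -1.0]
gripper_width: 0.741
finger_force: 34.9
```

play_rows --pt "0 0 0.002 0 0.6" --pt "0 0 0.002 0 0.6" --pt "0 0 0 0 0.6"

```text
time: 22.85
eef_pos: [0.506, 0.2344, 0.0472]
ee_rot: [-0.05, 0.999, 0.0, 0.001]
wrist_force: [-4.8, -1.4, 11.5]
gripper_width: 0.732
finger_force: 36.4
```

```bash
python3 - <<'E'
from h import *
p,R=st()
E
```

```text
t 22.85 p [0.506  0.2344 0.0472] xang -174.3 tilt 0.08 q [ 0.22  0.38  1.77 -0.    0.99 -1.45] F [-4.8 -1.4 11.5] w 0.732 ff 36.4
```

play_rows --pt "0 0 0 0 0.8" --pt "0 0 0 0 0.9" --pt "0 0 0 0 1" --pt "0 0 -0.02 0 1" --pt "0 0 -0.045 0 1"

```text
time: 23.35
eef_pos: [0.5018, 0.2333, 0.1069]
ee_rot: [-0.05, 0.999, -0.001, -0.004]
wrist_force: [1.1, 1.1, 0.2]
gripper_width: 1.002
finger_force: 0.0
```

play_rows --pt "0 0 -0.045 0 1" --pt "-0.005 -0.04 0 0 1" --pt "-0.005 -0.045 0 0 1" --pt "-0.005 -0.045 0 0 1" --pt "-0.005 -0.045 0 0 1"

```text
time: 23.85
eef_pos: [0.5426, 0.0606, 0.1554]
ee_rot: [-0.05, 0.999, -0.0, 0.0]
wrist_force: [1.4, 1.0, -0.4]
gripper_width: 1.002
finger_force: 0.0
```

play_rows --pt "-0.005 -0.045 0 0 1" --pt "-0.005 -0.045 0 0 1" --pt "-0.005 -0.045 0 0 1" --pt "-0.005 -0.045 0 0 1" --pt "-0.005 -0.045 0 0 1"

```text
time: 24.35
eef_pos: [0.5898, -0.1613, 0.1551]
ee_rot: [-0.05, 0.999, 0.0, 0.0]
wrist_force: [1.0, 0.7, 1.1]
gripper_width: 0.999
finger_force: 0.0
```

play_rows --pt "-0.005 -0.045 0 0 1" --pt "-0.005 -0.045 0 0 1" --pt "0 0 0 0 1" --pt "0 0 0 0 1"

```text
time: 24.75
eef_pos: [0.6082, -0.2489, 0.1545]
ee_rot: [-0.049, 0.999, 0.0, -0.0]
wrist_force: [-1.1, 0.4, 0.0]
gripper_width: 0.997
finger_force: 0.0
```

```bash
python3 - <<'E'
from h import *
p,R=st(); c=cam("wrist"); im=snap("wrist","w23"); t=snap("top","t23"); snap("scene","s23")
X=np.array([.522,-.256])
for s in (45,): print([(b,a) for b,a,k in gray_blob(im,c,[*X,.03],100,s)])
P=np.array([proj(c,[X[0]+r*np.cos(a),X[1]+r*np.sin(a),z]) for r,z in ((.032,.0),(.032,.028),(.014,.05)) for a in np.linspace(0,6.28,60)]); print("pred",P.min(0),P.max(0))
# stack check, top view
c=cam("top"); print("stack",[(b,a) for b,a,k in gray_blob(t,c,[.506,.234,.06],28,35)])
P=np.array([proj(c,[.506+r*np.cos(a),.234+r*np.sin(a),z]) for r,z in ((.032,.022),(.032,.078),(.014,.0)) for a in np.linspace(0,6.28,60)]); print("pred",P.min(0),P.max(0))
E
```

```text
t 24.75 p [ 0.6082 -0.2489  0.1545] xang -174.4 tilt 0.07 q [-0.57  0.43  1.45  0.    1.26 -2.24] F [-1.1  0.4  0. ] w 0.997 ff 0.0
[(array([240,  46,  81,  87]), 5379.0)]
pred [241.34521152  50.81937086] [322.10261043 136.37312993]
stack [(array([147, 208,  37,  34]), 912.0)]
pred [147.603525  208.1939112] [183.6465747  242.18509279]
```

play_rows --pt "0.045 0 0 0 1" --pt "0.0445 0.001 0 0 1" --pt "0 0 0.04 0 1" --pt "0 0 0 0 1" --pt "0 0 0 0 1"

```text
time: 25.4
eef_pos: [0.5194, -0.2545, 0.1152]
ee_rot: [-0.051, 0.999, 0.001, -0.001]
wrist_force: [0.3, 0.3, 0.7]
gripper_width: 1.0
finger_force: 0.0
```

```bash
python3 - <<'E'
from h import *
p,R=st(); print(go([.519,-.2567,.014],p,R)); c=cam("wrist"); im=snap("wrist","w24")
g=cv2.cvtColor(im,cv2.COLOR_RGB2GRAY); d=np.abs(np.diff(g[80:400,279].astype(int))); print([(80+int(i),int(d[i])) for i in np.where(d>20)[0]])
X=np.array([.519,-.2567,0])
for f in (-3,0,3):
  Y=X+R[:,0]*f*1e-3
  print(f,[proj(c,Y+R[:,0]*r+[0,0,z])[1].round(0) for r,z in ((.032,0),(.032,.028),(.027,.028),(0,.05))])
hsv=cv2.cvtColor(im,cv2.COLOR_RGB2HSV); v=int(proj(c,X+R[:,0]*.032+[0,0,.014])[1]); 
for vv in (v+20,v+35): r=np.where(hsv[vv,200:370,1]<45)[0]+200; print(vv,r[0],r[-1])
print("pred centre u",proj(c,X+[0,0,.028])[0])
E
```

```text
t 25.4 p [ 0.5194 -0.2545  0.1152] xang -174.2 tilt 0.1 q [-0.66  0.32  1.69  0.    1.13 -2.33] F [0.3 0.3 0.7] w 1.0 ff 0.0
[ 0.0005 -0.0023  0.1012]
[(164, 59), (165, 36), (168, 30), (169, 34), (170, 79), (171, 63), (177, 102), (208, 59), (209, 42), (218, 38), (219, 29), (225, 26), (226, 51), (342, 23), (343, 51), (348, 38), (349, 49), (357, 25), (365, 29), (366, 31)]
-3 [np.float64(169.0), np.float64(175.0), np.float64(182.0), np.float64(227.0)]
0 [np.float64(165.0), np.float64(171.0), np.float64(178.0), np.float64(223.0)]
3 [np.float64(161.0), np.float64(167.0), np.float64(174.0), np.float64(219.0)]
187 242 311
202 235 317
pred centre u 277.13348898244374
```

play_rows --pt "0 -0.0025 0.045 0 1" --pt "0 0 0.035 0 1" --pt "0 0 0.021 0 1" --pt "0 0 0 0 1" --pt "0 0 0 0 1"

```text
time: 25.95
eef_pos: [0.5211, -0.2586, 0.0154]
ee_rot: [-0.05, 0.999, -0.0, 0.001]
wrist_force: [0.6, 0.5, 0.5]
gripper_width: 0.998
finger_force: 0.0
```

play_rows --pt "0 0 0 0 0.6" --pt "0 0 0 0 0.6" --pt "0 0 0 0 0.6" --pt "0 0 0 0 0.6" --pt "0 0 0 0 0.6" --newtons 20

```text
time: 26.45
eef_pos: [0.5214, -0.2592, 0.0167]
ee_rot: [-0.05, 0.999, -0.001, 0.002]
wrist_force: [-0.2, 1.1, 5.5]
gripper_width: 0.741
finger_force: 20.8
```

play_rows --pt "0 0 -0.01 0 0.6" --pt "0 0 -0.03 0 0.6" --pt "0 0 -0.04 0 0.6" --pt "0 0 0 0 0.6" --pt "0 0 0 0 0.6"

```text
time: 26.95
eef_pos: [0.5206, -0.259, 0.0963]
ee_rot: [-0.05, 0.999, -0.001, 0.001]
wrist_force: [-0.4, 1.0, -2.2]
gripper_width: 0.736
finger_force: 23.2
```

```bash
python3 - <<'E'
from h import *
p,R=st(); E=np.array([.4387,-.0265]); print(go([*(E-.017*np.array([.995,.1])),.06],p,R)); im=snap("wrist","w25")
g=cv2.cvtColor(im,cv2.COLOR_RGB2GRAY); d=np.abs(np.diff(g[80:400,279].astype(int))); print([(80+int(i),int(d[i])) for i in np.where(d>20)[0]])
E
```

```text
t 26.95 p [ 0.5206 -0.259   0.0963] xang -174.3 tilt 0.22 q [-0.67  0.35  1.7  -0.    1.09 -2.34] F [-0.4  1.  -2.2] w 0.736 ff 23.2
[0.0754 0.2396 0.0355]
[(191, 48), (192, 81), (193, 26), (203, 33), (204, 33), (206, 38), (207, 92), (217, 58), (218, 67), (223, 31), (293, 32), (294, 50), (309, 54), (310, 25), (353, 49), (354, 32), (359, 40), (360, 48), (365, 52), (366, 59)]
```

play_rows --pt "0.012 0.04 0 0 0.6" --pt "0.012 0.04 0 0 0.6" --pt "0.012 0.04 0 0 0.6" --pt "0.012 0.04 0 0 0.6" --pt "0.012 0.04 0 0 0.6"

```text
time: 27.5
eef_pos: [0.4379, -0.0634, 0.0928]
ee_rot: [-0.05, 0.999, 0.001, -0.001]
wrist_force: [0.9, -0.4, -1.5]
gripper_width: 0.734
finger_force: 23.2
```

play_rows --pt "0.013 0.0395 0 0 0.6" --pt "0 0 0.026 0 0.6" --pt "0 0 0 0 0.6" --pt "0 0 0 0 0.6"

```text
time: 27.9
eef_pos: [0.4223, -0.0271, 0.0675]
ee_rot: [-0.05, 0.999, 0.0, -0.001]
wrist_force: [0.4, -0.9, -1.4]
gripper_width: 0.732
finger_force: 23.6
```

```bash
python3 - <<'E'
from h import *
p,R=st(); E=np.array([.4387,-.0265]); print(go([*(E-.015*np.array([.995,.1])),.0585],p,R))
E
```

```text
t 27.9 p [ 0.4223 -0.0271  0.0675] xang -174.3 tilt 0.17 q [-0.35  0.08  2.1  -0.    0.97 -2.02] F [ 0.4 -0.9 -1.4] w 0.732 ff 23.6
[-0.0014 -0.0011  0.009 ]
```

play_rows --pt "-0.001 -0.001 0.009 0 0.6" --pt "0 0 0 0 0.6" --pt "0.003 0 0.0025 0 0.6" --pt "0.003 0 0.003 0 0.6" --pt "0 0 0 0 0.6"

```text
time: 28.4
eef_pos: [0.418, -0.029, 0.0536]
ee_rot: [-0.05, 0.999, -0.0, -0.0]
wrist_force: [0.3, 0.6, 0.7]
gripper_width: 0.733
finger_force: 23.7
```

```bash
cat >> h.py <<'E'
def look(f):
    p,R=st(); im=snap("wrist",f); g=cv2.cvtColor(im,cv2.COLOR_RGB2GRAY); d=np.abs(np.diff(g[80:400,279].astype(int))); print([(80+int(i),int(d[i])) for i in np.where(d>20)[0]]); return p,R,im
E
python3 -c "
from h import *
look('w26')"
```

```text
t 28.4 p [ 0.418  -0.029   0.0536] xang -174.3 tilt 0.02 q [-0.35  0.1   2.12 -0.    0.93 -2.02] F [0.3 0.6 0.7] w 0.733 ff 23.7
[(120, 73), (200, 37), (203, 43), (204, 39), (213, 37), (214, 32), (279, 48), (280, 49), (296, 23), (297, 77), (339, 22), (340, 32), (341, 65)]
```

play_rows --pt "0.0025 0 0.003 0 0.6" --pt "0.002 0 0.0035 0 0.6" --pt "0.0015 0 0.004 0 0.6" --pt "0.001 0 0.0035 0 0.6" --pt "0 0 0 0 0.6"

```text
time: 28.95
eef_pos: [0.4102, -0.0292, 0.0388]
ee_rot: [-0.05, 0.999, 0.0, -0.001]
wrist_force: [-4.0, -0.8, 1.3]
gripper_width: 0.735
finger_force: 24.7
```

```bash
python3 -c "
from h import *
look('w27')"
```

```text
t 28.95 p [ 0.4102 -0.0292  0.0388] xang -174.3 tilt 0.13 q [-0.36  0.11  2.14 -0.    0.89 -2.03] F [-4.  -0.8  1.3] w 0.735 ff 24.7
[(124, 75), (209, 27), (247, 60), (262, 30), (263, 57), (346, 29), (347, 45), (348, 36), (349, 31), (350, 33)]
```

play_rows --pt "0.0005 0 0.003 0 0.6" --pt "0 0 0.003 0 0.6" --pt "0 0 0 0 0.6" --pt "0.02 0 -0.002 0 0.6" --pt "0.03 0 0 0 0.6"

```text
time: 29.5
eef_pos: [0.363, -0.0353, 0.0364]
ee_rot: [-0.05, 0.999, -0.001, 0.002]
wrist_force: [-0.3, -0.9, -0.3]
gripper_width: 0.735
finger_force: 25.4
```

play_rows --pt "0 0 0 0 0.6" --pt "0 0 0 0 0.6"

```text
time: 29.7
eef_pos: [0.3618, -0.0348, 0.036]
ee_rot: [-0.049, 0.999, -0.0, 0.001]
wrist_force: [0.6, 0.1, -1.0]
gripper_width: 0.74
finger_force: 25.4
```

```bash
python3 - <<'E'
from h import *
p,R,im=look('w28'); c=cam("wrist")
for th in (-60,-45,-30,-15,0):
    a=np.radians(th); o=[]
    for s,r in ((25,32),(-3,32),(-25,14),(-25,0),(-25,-14)):
        X=p+R[:,0]*(-s*np.cos(a)+r*np.sin(a)+1)*1e-3; X[2]=p[2]+.0085+(s*np.sin(a)+r*np.cos(a))*1e-3; o.append(int(proj(c,X)[1]))
    print(th,o)
E
```

```text
t 29.7 p [ 0.3618 -0.0348  0.036 ] xang -174.3 tilt 0.13 q [-0.43  0.01  2.26  0.    0.87 -2.1 ] F [ 0.6  0.1 -1. ] w 0.74 ff 25.4
[(165, 81), (208, 25), (239, 54), (253, 47), (254, 25), (346, 40), (347, 43), (355, 46), (357, 37)]
-60 [337, 347, 308, 270, 235]
-45 [352, 346, 289, 254, 222]
-30 [363, 339, 269, 239, 214]
-15 [369, 326, 250, 229, 211]
0 [369, 307, 233, 222, 212]
```

play_rows --pt "-0.02 0 0 0 0.6" --pt "0 0 0.003 0 0.6" --pt "0.003 0 0.0015 0 0.6" --pt "0.004 0 0.0005 0 0.6" --pt "0 0 0 0 0.6"

```text
time: 30.25
eef_pos: [0.3743, -0.0335, 0.0311]
ee_rot: [-0.05, 0.999, -0.0, 0.001]
wrist_force: [1.8, -0.1, 3.3]
gripper_width: 0.735
finger_force: 26.7
```

play_rows --pt "0.003 0 0.001 0 0.6" --pt "0.003 0 0.001 0 0.6" --pt "0 0 0 0 0.6"

```text
time: 30.55
eef_pos: [0.3687, -0.0343, 0.0296]
ee_rot: [-0.05, 0.999, -0.0, 0.001]
wrist_force: [0.6, 0.9, 10.9]
gripper_width: 0.736
finger_force: 28.9
```

```bash
python3 -c "
from h import *
look('w29')"
```

```text
t 30.55 p [ 0.3687 -0.0343  0.0296] xang -174.3 tilt 0.12 q [-0.42  0.04  2.25  0.    0.85 -2.09] F [ 0.6  0.9 10.9] w 0.736 ff 28.9
[(169, 78), (208, 38), (230, 48), (240, 23), (241, 42), (341, 51), (342, 25), (343, 55), (362, 29), (363, 40), (364, 43), (365, 25), (366, 51)]
```

play_rows --pt "0.004 0 0.0015 0 0.6" --pt "0.004 0 0.0015 0 0.6" --pt "0.003 0 0.0015 0 0.6" --pt "0.003 0 0.0015 0 0.6" --pt "0 0 0 0 0.6"

```text
time: 31.1
eef_pos: [0.354, -0.0359, 0.0232]
ee_rot: [-0.05, 0.999, -0.001, 0.0]
wrist_force: [-1.2, -2.8, 9.0]
gripper_width: 0.741
finger_force: 32.0
```

```bash
python3 -c "
from h import *
look('w30')"
```

```text
t 31.1 p [ 0.354  -0.0359  0.0232] xang -174.3 tilt 0.08 q [-0.44  0.03  2.28 -0.    0.83 -2.11] F [-1.2 -2.8  9. ] w 0.741 ff 32.0
[(172, 81), (213, 35), (222, 41), (227, 24), (228, 30), (305, 38), (306, 31), (313, 37), (323, 56), (324, 42), (326, 65), (364, 79), (365, 22)]
```

play_rows --pt "0 0 -0.03 0 0.6" --pt "0 0 -0.025 0 0.6" --pt "-0.034 0 0 0 0.6" --pt "-0.034 0 0 0 0.6" --pt "0 0 0 0 0.6"

```text
time: 31.65
eef_pos: [0.4245, -0.0287, 0.0782]
ee_rot: [-0.05, 0.999, -0.0, 0.001]
wrist_force: [-1.2, -0.5, -2.2]
gripper_width: 0.728
finger_force: 30.7
```

play_rows --pt "0 0 0 0 0.6" --pt "0 0 0 0 0.6"

```text
time: 31.85
eef_pos: [0.4197, -0.0279, 0.0766]
ee_rot: [-0.05, 0.999, 0.001, -0.002]
wrist_force: [0.0, 1.2, -1.7]
gripper_width: 0.733
finger_force: 30.7
```

```bash
python3 - <<'E'
from h import *
p,R,im=look('w31'); print(go([.4218,-.0282,.0655],p,R))
E
```

```text
t 31.85 p [ 0.4197 -0.0279  0.0766] xang -174.3 tilt 0.21 q [-0.35  0.05  2.1  -0.    0.99 -2.02] F [ 0.   1.2 -1.7] w 0.733 ff 30.7
[(123, 65), (212, 21), (222, 28), (228, 32), (307, 35), (308, 29), (315, 28), (316, 30), (325, 34), (326, 57), (328, 59), (329, 22), (364, 30), (365, 64)]
[-0.0021 -0.0005  0.0111]
```

play_rows --pt "-0.002 0 0.011 0 0.6" --pt "0 0 0 0 0.6" --pt "0.004 0 0.003 0 0.6" --pt "0.004 0 0.003 0 0.6" --pt "0 0 0 0 0.6"

```text
time: 32.4
eef_pos: [0.4158, -0.0295, 0.061]
ee_rot: [-0.05, 0.999, -0.0, 0.0]
wrist_force: [-0.9, -0.2, 4.7]
gripper_width: 0.735
finger_force: 29.8
```

play_rows --pt "0.003 0 0.004 0 0.6" --pt "0.003 0 0.004 0 0.6" --pt "0.002 0 0.0045 0 0.6" --pt "0.0015 0 0.0045 0 0.6" --pt "0 0 0 0 0.6"

```text
time: 32.9
eef_pos: [0.4048, -0.0307, 0.0435]
ee_rot: [-0.05, 0.999, -0.001, -0.001]
wrist_force: [-7.1, -5.8, 8.1]
gripper_width: 0.732
finger_force: 34.8
```

```bash
cat >> h.py <<'E'
def table(p,R,off,ph,ths):
    c=cam("wrist")
    for th in ths:
        a=np.radians(th); o=[]
        for s,r in ((25,32),(-3,32),(-25,14),(-25,0)):
            X=p+R[:,0]*(-s*np.cos(a)+r*np.sin(a)+off)*1e-3; X[2]=p[2]+ph+(s*np.sin(a)+r*np.cos(a))*1e-3; o.append(int(proj(c,X)[1]))
        print(th,o)
E
python3 - <<'E'
from h import *
p,R,im=look('w32'); table(p,R,1,.0085,(30,40,50,60,70,80,90))
E
```

```text
t 32.9 p [ 0.4048 -0.0307  0.0435] xang -174.3 tilt 0.18 q [-0.37  0.09  2.15 -0.    0.9  -2.04] F [-7.1 -5.8  8.1] w 0.732 ff 34.8
[(141, 64), (214, 23), (265, 47), (266, 43), (268, 60), (269, 21), (320, 58), (321, 25), (323, 53), (324, 23), (336, 81), (337, 29)]
30 [343, 262, 215, 221]
40 [326, 248, 212, 223]
50 [307, 235, 212, 227]
60 [286, 224, 214, 232]
70 [265, 215, 217, 238]
80 [245, 209, 221, 244]
90 [227, 206, 227, 251]
```

play_rows --pt "0.002 0 0.0045 0 0.6" --pt "0.001 0 0.0045 0 0.6" --pt "0.0005 0 0.005 0 0.6" --pt "0 0 0.004 0 0.6" --pt "0 0 0 0 0.6"

```text
time: 33.45
eef_pos: [0.4004, -0.0304, 0.0249]
ee_rot: [-0.05, 0.999, 0.0, -0.002]
wrist_force: [-6.6, -3.7, -0.5]
gripper_width: 0.735
finger_force: 40.5
```

```bash
python3 - <<'E'
from h import *
p,R,im=look('w33'); table(p,R,1,.0085,(50,60,70,80))
E
```

```text
t 33.45 p [ 0.4004 -0.0304  0.0249] xang -174.3 tilt 0.28 q [-0.37  0.13  2.16 -0.    0.85 -2.04] F [-6.6 -3.7 -0.5] w 0.735 ff 40.5
[(139, 58), (215, 27), (236, 37), (237, 35), (239, 59), (278, 34), (279, 34), (281, 39), (282, 25), (314, 23), (363, 26), (364, 77)]
50 [307, 235, 212, 227]
60 [286, 224, 214, 232]
70 [265, 215, 217, 238]
80 [245, 209, 222, 244]
```

play_rows --pt "0 0 0.0035 0 0.6" --pt "-0.002 0 0 0 0.6" --pt "0 0 0 0 0.6" --pt "0.01 0 -0.004 0 0.6" --pt "0.02 0 0 0 0.6"

```text
time: 34.0
eef_pos: [0.3754, -0.0335, 0.0265]
ee_rot: [-0.05, 0.999, -0.0, 0.001]
wrist_force: [-1.0, -0.0, -1.4]
gripper_width: 0.735
finger_force: 41.2
```

play_rows --pt "0.002 0 0.004 0 0.6" --pt "0.003 0 0.002 0 0.6" --pt "0.003 0 0.001 0 0.6" --pt "0.003 0 0.001 0 0.6" --pt "0 0 0 0 0.6"

```text
time: 34.5
eef_pos: [0.3638, -0.0341, 0.018]
ee_rot: [-0.05, 0.999, 0.0, -0.0]
wrist_force: [0.3, -0.2, -1.8]
gripper_width: 0.732
finger_force: 41.2
```

```bash
python3 - <<'E'
from h import *
p,R,im=look('w34'); table(p,R,1,.0085,(60,70,80,90))
E
```

```text
t 34.5 p [ 0.3638 -0.0341  0.018 ] xang -174.3 tilt 0.04 q [-0.42  0.07  2.26  0.    0.82 -2.09] F [ 0.3 -0.2 -1.8] w 0.732 ff 41.2
[(175, 72), (215, 23), (233, 35), (234, 30), (235, 24), (236, 47), (272, 23), (273, 40), (275, 38), (276, 24), (308, 22), (318, 27), (365, 39), (366, 58)]
60 [286, 223, 213, 231]
70 [265, 215, 216, 237]
80 [245, 209, 221, 244]
90 [227, 205, 226, 251]
```

play_rows --pt "0.002 0 0.002 0 0.6" --pt "0.002 0 0.002 0 0.6" --pt "0.003 0 0.001 0 0.6" --pt "0.003 0 0.001 0 0.6" --pt "0 0 0 0 0.6"

```text
time: 35.05
eef_pos: [0.3602, -0.0366, 0.0155]
ee_rot: [-0.049, 0.999, -0.002, 0.006]
wrist_force: [5.0, 8.5, 25.4]
gripper_width: 0.735
finger_force: 44.6
```

```bash
python3 - <<'E'
from h import *
p,R,im=look('w35')
E
```

```text
t 35.05 p [ 0.3602 -0.0366  0.0155] xang -174.4 tilt 0.7 q [-0.44  0.06  2.28  0.    0.8  -2.11] F [ 5.   8.5 25.4] w 0.735 ff 44.6
[(170, 53), (171, 39), (218, 39), (233, 38), (235, 35), (236, 29), (270, 33), (271, 28), (273, 40), (281, 27), (322, 22), (365, 36), (366, 39)]
```

play_rows --pt "0.003 0 0 0 0.72" --pt "0.003 0 0 0 0.72" --pt "0.003 0 0 0 0.72" --pt "0 0 0 0 0.72" --newtons 20

```text
time: 35.5
eef_pos: [0.3519, -0.0389, 0.0156]
ee_rot: [-0.05, 0.999, -0.003, 0.006]
wrist_force: [5.8, 0.6, 19.2]
gripper_width: 0.736
finger_force: 44.0
```

```bash
python3 - <<'E'
from h import *
p,R,im=look('w36')
E
```

```text
t 35.5 p [ 0.3519 -0.0389  0.0156] xang -174.3 tilt 0.81 q [-0.45  0.04  2.3   0.    0.8  -2.12] F [ 5.8  0.6 19.2] w 0.736 ff 44.0
[(80, 31), (167, 80), (218, 38), (233, 39), (235, 36), (236, 30), (270, 34), (271, 30), (273, 41), (281, 25), (322, 22), (365, 37), (366, 40)]
```

play_rows --pt "0.002 0 -0.001 0 0.738" --pt "0.002 0 0 0 0.742" --pt "0.002 0 0 0 0.746" --pt "0 0 0 0 0.75" --pt "0 0 0 0 0.76"

```text
time: 36.05
eef_pos: [0.3386, -0.0363, 0.0128]
ee_rot: [-0.05, 0.999, 0.0, -0.001]
wrist_force: [0.0, -0.1, 0.9]
gripper_width: 0.759
finger_force: 0.0
```

```bash
python3 - <<'E'
from h import *
p,R,im=look('w37')
E
```

```text
t 36.05 p [ 0.3386 -0.0363  0.0128] xang -174.3 tilt 0.07 q [-0.46  0.02  2.32  0.    0.8  -2.13] F [ 0.  -0.1  0.9] w 0.759 ff 0.0
[(80, 60), (110, 26), (111, 88), (112, 23), (178, 53), (179, 40), (214, 33), (217, 38), (231, 27), (233, 34), (236, 35), (237, 43), (326, 28), (327, 25), (336, 22), (337, 27), (338, 26), (365, 27), (366, 33)]
```

```bash
python3 - <<'E'
from h import *
p,R=st(); c=cam("wrist")
for f in (-6,-3,0,3):
  X=p+R[:,0]*f*1e-3
  print(f,[proj(c,X+R[:,0]*r+[0,0,z-p[2]])[1].round(0) for r,z in ((.032,.05),(.029,.05),(.032,.022),(-.029,.05))])
im=cv2.imread("pics/w37.png"); s=cv2.imread("pics/s23.png"); s=env.capture("scene")[...,::-1]; u,v=proj(cam("scene"),[.34,-.036,.03]).astype(int); a,b=proj(cam("scene"),[.506,.234,.04]).astype(int); print(u,v,a,b)
r=lambda q,x,y:cv2.resize(q[max(y-50,0):y+50,x-50:x+50],(250,300),interpolation=2)
cv2.imwrite("pics/c37.png",np.hstack([cv2.resize(im[100:400,130:430],(300,300)),r(s,u,v),r(s,a,b)]))
E
```

```text
t 36.1 p [ 0.3387 -0.0363  0.0129] xang -174.3 tilt 0.07 q [-0.46  0.02  2.32  0.    0.8  -2.13] F [-0.2  0.5  0.5] w 0.762 ff 0.0
-6 [np.float64(250.0), np.float64(258.0), np.float64(224.0), np.float64(386.0)]
-3 [np.float64(242.0), np.float64(250.0), np.float64(218.0), np.float64(380.0)]
0 [np.float64(234.0), np.float64(242.0), np.float64(211.0), np.float64(374.0)]
3 [np.float64(226.0), np.float64(234.0), np.float64(204.0), np.float64(368.0)]
376 259 230 304
```

View pics/c37.png

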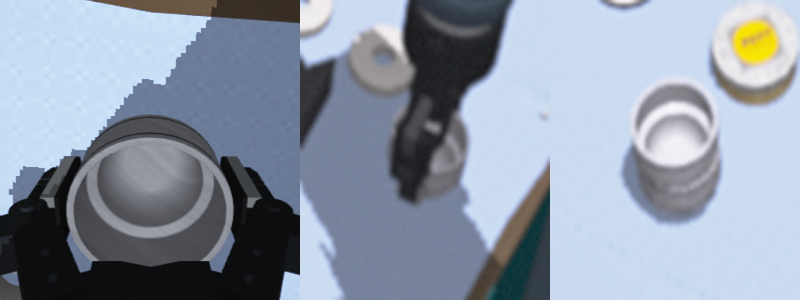

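play_rows --pt "0 0 0 0 0.85" --pt "0 0 0 0 1" --pt "0 0 -0.0065 0 1" --pt "0 0 0 0 1" --pt "0 0 0 0 1"

```text
time: 36.65
eef_pos: [0.3396, -0.0368, 0.02]
ee_rot: [-0.05, 0.999, -0.0, 0.0]
wrist_force: [0.5, -1.4, -0.5]
gripper_width: 0.997
finger_force: 0.0
```

```bash
python3 - <<'E'
from h import *
p,R,im=look('w38'); c=cam("wrist")
for f in (-3,0,3):
  X=p+R[:,0]*f*1e-3
  print(f,[proj(c,X+R[:,0]*r+[0,0,z-p[2]])[1].round(0) for r,z in ((.032,.05),(.029,.05),(.032,.022),(-.029,.05))])
E
```

```text
t 36.65 p [ 0.3396 -0.0368  0.02  ] xang -174.3 tilt 0.05 q [-0.46  0.    2.32  0.    0.82 -2.13] F [ 0.5 -1.4 -0.5] w 0.997 ff 0.0
[(108, 33), (109, 95), (174, 82), (208, 22), (209, 26), (211, 26), (224, 22), (225, 28), (228, 33), (229, 42), (315, 30), (316, 25), (325, 28), (326, 29), (361, 32), (362, 40), (365, 57), (366, 65)]
-3 [np.float64(235.0), np.float64(243.0), np.float64(213.0), np.float64(368.0)]
0 [np.float64(228.0), np.float64(235.0), np.float64(207.0), np.float64(362.0)]
3 [np.float64(220.0), np.float64(228.0), np.float64(200.0), np.float64(356.0)]
```

play_rows --pt "0 0 0 0 0.6" --pt "0 0 0 0 0.6" --pt "0 0 0 0 0.6" --pt "0 0 0 0 0.6" --pt "0 0 0 0 0.6" --newtons 30

```text
time: 37.2
eef_pos: [0.3392, -0.0366, 0.0198]
ee_rot: [-0.05, 0.999, 0.0, -0.0]
wrist_force: [-1.7, 0.9, 4.9]
gripper_width: 0.735
finger_force: 32.2
```

play_rows --pt "0 0 -0.02 0 0.6" --pt "0 0 -0.04 0 0.6" --pt "0 0 -0.045 0 0.6" --pt "0 0 -0.025 0 0.6" --pt "-0.0275 0.036 0 0 0.6"

```text
time: 37.7
eef_pos: [0.3657, -0.0024, 0.1542]
ee_rot: [-0.046, 0.999, -0.003, 0.004]
wrist_force: [1.4, -0.4, -1.5]
gripper_width: 0.736
finger_force: 35.3
```

play_rows --pt "-0.0275 0.036 0 0 0.6" --pt "-0.0275 0.036 0 0 0.6" --pt "-0.0275 0.036 0 0 0.6" --pt "-0.0275 0.036 0 0 0.6" --pt "-0.0275 0.036 0 0 0.6"

```text
time: 38.2
eef_pos: [0.4821, 0.1965, 0.1488]
ee_rot: [-0.05, 0.999, -0.0, -0.001]
wrist_force: [0.3, -0.9, -1.9]
gripper_width: 0.736
finger_force: 35.3
```

play_rows --pt "-0.0275 0.037 0 0 0.6" --pt "0 0 0 0 0.6" --pt "0 0 0 0 0.6"

```text
time: 38.5
eef_pos: [0.5048, 0.2349, 0.1482]
ee_rot: [-0.051, 0.999, -0.0, -0.001]
wrist_force: [-1.1, -0.5, -2.6]
gripper_width: 0.738
finger_force: 35.3
```

```bash
python3 - <<'E'
from h import *
p,R,im=look('w39'); print(go([.506,.2344,.0755],p,R)); c=cam("wrist")
for f in (-3,0,3):
  X=p+R[:,0]*f*1e-3
  print(f,[proj(c,X+R[:,0]*r+[0,0,z])[1].round(0) for r,z in ((.032,.03),(.029,.03),(.032,.002),(-.029,.03))])
E
```

```text
t 38.5 p [0.5048 0.2349 0.1482] xang -174.2 tilt 0.16 q [ 0.22  0.23  1.73 -0.    1.19 -1.45] F [-1.1 -0.5 -2.6] w 0.738 ff 35.3
[(142, 76), (164, 38), (169, 49), (170, 23), (171, 71), (177, 23), (178, 52), (182, 41), (208, 31), (209, 29), (210, 23), (226, 24), (229, 31), (230, 33), (316, 26), (317, 25), (326, 26), (327, 25), (362, 21), (363, 46), (365, 53), (366, 57)]
[-0.0013 -0.0005  0.0727]
-3 [np.float64(235.0), np.float64(243.0), np.float64(213.0), np.float64(367.0)]
0 [np.float64(228.0), np.float64(235.0), np.float64(207.0), np.float64(361.0)]
3 [np.float64(220.0), np.float64(228.0), np.float64(201.0), np.float64(356.0)]
```

play_rows --pt "0 0 0.035 0 0.6" --pt "0 0 0.01 0 0.6" --pt "0 0 0 0 0.6" --pt "0 0 0 0 0.6"

```text
time: 38.95
eef_pos: [0.5057, 0.2337, 0.1053]
ee_rot: [-0.049, 0.999, -0.0, 0.0]
wrist_force: [-1.0, 0.1, -1.7]
gripper_width: 0.731
finger_force: 35.2
```

```bash
python3 - <<'E'
from h import *
p,R=st(); print(go([.5055,.2342,.0755],p,R))
E
```

```text
t 38.95 p [0.5057 0.2337 0.1053] xang -174.3 tilt 0.01 q [ 0.22  0.29  1.75 -0.    1.1  -1.45] F [-1.   0.1 -1.7] w 0.731 ff 35.2
[0.0001 0.0005 0.0298]
```

play_rows --pt "0 0.0005 0.012 0 0.6" --pt "0 0 0.008 0 0.6" --pt "0 0 0.005 0 0.6" --pt "0 0 0.003 0 0.6" --pt "0 0 0 0 0.6"

```text
time: 39.45
eef_pos: [0.5055, 0.2347, 0.0764]
ee_rot: [-0.05, 0.999, -0.0, -0.0]
wrist_force: [-0.9, -0.9, -1.3]
gripper_width: 0.733
finger_force: 35.4
```

play_rows --pt "0 0 0.0015 0 0.6" --pt "0 0 0.0015 0 0.6" --pt "0 0 0 0 0.6"

```text
time: 39.75
eef_pos: [0.5065, 0.235, 0.0758]
ee_rot: [-0.05, 0.999, 0.0, 0.001]
wrist_force: [-4.4, -2.1, 12.1]
gripper_width: 0.733
finger_force: 36.9
```

```bash
python3 -c "
from h import *
st()"
```

```text
t 39.75 p [0.5065 0.235  0.0758] xang -174.3 tilt 0.11 q [ 0.22  0.33  1.76 -0.    1.04 -1.45] F [-4.4 -2.1 12.1] w 0.733 ff 36.9
```

Seated at the expected height (0.0755). Release, lift clear and check.

play_rows --pt "0 0 0 0 0.8" --pt "0 0 0 0 0.9" --pt "0 0 0 0 1" --pt "0 0 -0.02 0 1" --pt "0 0 -0.045 0 1"

```text
time: 40.25
eef_pos: [0.5022, 0.2339, 0.1352]
ee_rot: [-0.05, 0.999, -0.001, -0.004]
wrist_force: [0.3, -0.3, 0.0]
gripper_width: 1.003
finger_force: 0.0
```

play_rows --pt "0 0 -0.045 0 1" --pt "0.03 -0.04 0 0 1" --pt "0.03 -0.04 0 0 1" --pt "0.03 -0.04 0 0 1" --pt "0.03 -0.04 0 0 1"

```text
time: 40.75
eef_pos: [0.4008, 0.0625, 0.1836]
ee_rot: [-0.05, 0.999, -0.0, 0.0]
wrist_force: [1.3, -1.1, 0.5]
gripper_width: 0.998
finger_force: 0.0
```

play_rows --pt "0 -0.045 0 0 1" --pt "0 -0.045 0 0 1" --pt "0 -0.045 0 0 1" --pt "0 0 0 0 1" --pt "0 0 0 0 1"

```text
time: 41.25
eef_pos: [0.4153, -0.0715, 0.1835]
ee_rot: [-0.048, 0.999, 0.0, -0.0]
wrist_force: [0.6, 0.0, -0.4]
gripper_width: 0.999
finger_force: 0.0
```

```bash
python3 - <<'E'
from h import *
st()
for n,ref in (("top","t23"),("scene","s23")):
    t=snap(n,n+"_end"); c=cam(n); X=np.array([.5055,.234,.05])
    print(n,"stack",[(b,a) for b,a,k in gray_blob(t,c,X,34,35)])
    for lv in ((.078,),(.078,.106)):
        P=np.array([proj(c,[X[0]+r*np.cos(a),X[1]+r*np.sin(a),z]) for r,z in [(.032,q) for q in lv]+[(.032,.022),(.014,0.)] for a in np.linspace(0,6.28,60)]); print("pred top",lv[-1],P.min(0).round(1),P.max(0).round(1))
    first={"top":"top0","scene":"scene0"}[n]; d=cv2.absdiff(cv2.GaussianBlur(t[...,::-1],(5,5),0),cv2.GaussianBlur(cv2.imread(f"pics/{first}.png"),(5,5),0)).max(2)
    if n=="top":
        for nm,q in dict(discA=(.512,-.108,.012),discB=(.421,-.108,.012),tin=(.518,.121,.028),bottle=(.635,.008,.05),tape=(.649,-.146,.019),pR=(.681,-.254,.03),pM=(.656,.123,.03)).items():
            u,v=proj(c,q).astype(int); print(nm,int((d[v-16:v+16,u-16:u+16]>40).sum()))
E
```

```text
t 41.25 p [ 0.4153 -0.0715  0.1835] xang -174.5 tilt 0.04 q [-0.45 -0.13  2.02  0.    1.25 -2.12] F [ 0.6  0.  -0.4] w 0.999 ff 0.0
top stack [(array([144, 205,  39,  37]), 1041.0)]
pred top 0.078 [147.6 208.4] [183.6 242.4]
pred top 0.106 [144.1 205.9] [183.6 242.4]
discA 622
discB 150
tin 0
bottle 0
tape 0
pR 0
pM 0
scene stack [(array([210, 268,  54,  57]), 1750.0)]
pred top 0.078 [212.3 279.5] [247.9 325. ]
pred top 0.106 [211.1 270.6] [247.9 325. ]
```

```bash
python3 -c "
from workcell import env
print(env.hand_in())"
```

```text
the job is handed in; nothing more can be done
None
```

All three caps are nested mouth up on cap_base with the stack at the expected height, and the job was handed in at about 41 s of the 67 s allowed; the tin, bottle, tape and two pistons are unchanged in the top view, while the third piston was not compared and the two discs could not be confirmed because of changed pixels there, probably the arm's shadow.

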